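# Close the roller track with its slotted stop bar and feed a sample case

## Robot

A 6-joint arm with a two-finger parallel gripper is mounted at the origin on the work surface. World frame = base frame: x ahead of the robot, y to its left, z up, the work surface at z = 0. Lengths are in m, angles in rad, forces in N, time in s.
With the tool pointing down it reaches from about 0.2 to 0.875 m from the base axis. Payload 3.4 kg.
Tool frame: the origin (TCP) lies at the very end of the fingers, on their centre line; the grasp point (between the pads) lies behind it (env.pinch_z is the x of the grasp point in the tool frame, in m); x points along the fingers, y is the direction in which the jaws open and shut, and the axes are right-handed (so a half turn about x gives the same grasp; the last joint's range is limited). The gripper opens to 94 mm and grips with 3 to 60 N. Pads are 16 mm wide; open, the fingers measure 119 mm over their backs; the gripper's body (75 mm by 177 mm) begins 78 mm behind the grasp point.
Start: joints at [1.171, 0.276, 1.505, -0, 1.361, -0.121], TCP at [0.158, 0.553, 0.172] pointing down, gripper open.
Joint ranges: [-2.89, 2.89], [-0.75, 2.08], [0.22, 2.7], [-1.18, 4.32], [0.11, 2.71], [-2.7, 2.7]. Speed limits (rad/s): [2.57, 2.57, 3.14, 3.14, 3.14, 3.14].

## Interface

Orientations are given as a unit quaternion [x, y, z, w].
In Python, from station import read_state, capture, workorder, spot_in, regions_of, tip_of, env gives the robot as it stands.
- The arm moves only by the tool move_arm, never from a script. Its argument "rows" is a list of rows, each a list of 2 entries, a list of its own where there are three numbers: the shift along the tool's x, y, z in mm, then the turn about the tool's x in degrees. A call has 1 to 12 rows; each row shifts and turns the pose as measured when the row begins, along the tool's axes as they then stand; what a row does not reach is not made up. A row lasts 1/10 s, in which the tool goes at most 50 mm and 8.59 degrees, less where a joint would pass 70% of its speed; a pose out of reach is approached as far as the arm can. A call with a gripper value outside its range is refused whole. "grip" is the closure, from 0 (fully open) to 1 (shut), set as the call begins (left out, the last holds). The fingers move at their own pace and stop on an object; the grip force is fixed at half the most. Time passes only in rows, so rows that do not move let the fingers close. It gives the time, the measured TCP pose, the force and the opening at its end, in the units of the state.
- read_state(): the state, without advancing time (a new reading comes with each control period).
- capture(name): name is "scene" or "top"; returns a dict with "pixels" (420x560x3 uint8, red, green, blue), "K" (3x3 intrinsics, pixels), "k1" (the pictures are not rectified: a ray, as slopes to the right and down, at radius r is drawn at 1 + k1 r^2 times it, then the intrinsics apply), "extrinsics" (4x4, takes a point from world to camera coordinates). Camera axes: x right, y down, z forward; pixel columns grow to the right and rows downward; lengths in m; the calibration is good to about 2 mm. A picture is of the moment at which its call begins. There is no depth.
- workorder.finish_job(): hands the job in, once; it reports no verdict.
Trained networks look in a picture, given as the dict that the camera call returned (one of the last four; its "shot" number tells which), for a name from the list of things; names that differ only in an ending like _2 or _b are one class to them, and where a whole thing is asked for, a point or a joint stands for the part that bears it (a point fixed in the world has none). Each returns a list of dicts, best first, with "conf" (0 to 1); they miss things now and then, are a little off and sometimes report something else, mostly with a low value. They report only what shows in the picture. A call takes as long as a camera call. They do not tell look-alikes from the thing itself.
- spot_in(picture, label): "box" ([left, top, width, height] in pixels, round what is visible of it).
- regions_of(picture, label): "pixels" (420x560 bool, what is visible of it) and "box" ([left, top, width, height] in pixels, round what is visible of it).
- tip_of(picture, label): "pixel" ([row, column] in pixels: a listed point, or the origin of a listed thing).
The state is a dict: "time": time; "joint_positions": joint angles; "joint_vel": joint speeds; "joint_torque": joint torques, N m; "position": TCP position; "ee_rot": TCP orientation; "wrist_force": force on the tool from outside, world axes, zero at the start; "moment": the same for the moment, N m; "grip_width": opening from 0.0 (shut) to 1.0 (fully open).
Only numpy, scipy, OpenCV 4.12 (cv2) and the standard library are available. Lean on these libraries where they do the work, as an engineer would, in place of code of your own. Each camera call takes 0.05 s, during which the arm holds its last target.

## Task

Close the lower end of the roller track: lift the slotted stop bar, swing it about its tall pivot bolt across the end of the track and lower it until its slot drops over the short stud and the bar lies flat on the deck. Then gently set the grey sample case lengthwise on the upper half of the rollers and let go, so that it rolls down and comes to rest against the bar's upright plate. Do not disturb the two bottles, the tube rack or the screwdriver.

Things in the scene. Friction and masses are not known exactly. Their poses are not given: they have to be found in the camera images.
- feeder: Fixed metal roller track. Origin on the bench below the middle of the track's lower end; local z up, local -y points up the track, +y out over the deck. Deck: flat plate 170 mm wide (x), y +2 to +150 mm, top 40 mm above the bench. Ten free rollers (radius 8 mm) at y -10 to -235 mm. Side rails 5 mm thick, inner faces at x -33 and +33 mm, stand 10 mm above the rollers.
- pivot_bolt (a point): Foot (on the deck) of the tall headed brass bolt at feeder x -60, y +20 mm: shank 10 mm diameter, head 24 mm diameter, its underside 40 mm and top 47 mm above the deck. It passes through the bar's round hole and keeps the bar captive; the bar can be lifted level by up to 33 mm. Axes as the feeder.
- stud (a point): Foot (on the deck) of the short headless brass stud at feeder x +60, y +20 mm: 10 mm diameter, 16 mm tall, the uppermost 4 mm tapered to 4 mm diameter. Axes as the feeder.
- bar_plate (a point): Centre of the upright plate of the loose steel stop bar (about 0.3 kg): 50 mm long along the bar, 10 mm thick, 6 to 50 mm above the bar's underside (this point: 28 mm). Grasp it from above across its 10 mm, fingertips 14 mm or more above the underside to clear the rollers. Local x runs from hole to slot, z up. Closed, bar x = feeder x; at the start it is 0.8 to 1.6 rad open, towards feeder +y.
- bar_hole (a point): Centre, at the underside, of the round hole (14 mm) in the bar's flat strip (164 mm long, 28 wide, 6 thick, lying flat on the deck at the start); 60 mm from the plate's centre towards bar -x. Axes as bar_plate.
- bar_slot (a point): Centre of the bar's slot at the underside; 60 mm from the plate's centre towards bar +x, 120 mm from the hole. The slot goes through, 25 mm long (bar x) and 14 mm wide (bar y). Axes as bar_plate.
- case_center (a point): Centre, 30 mm above its underside, of the closed grey sample case: 90 mm long (local x), 56 mm wide (local y), 60 mm high, about 0.35 kg, upright on the bench at the start. Either end may lead. Lengthwise on the track its local x lies along the feeder's y.
- load_point (a point): Point on the plane over the roller tops, middle of the track, at feeder y -165 mm: a good place for the centre of the case's underside. That plane slopes 0.105 rad (6 deg), rising towards -y, 50.5 mm above the bench at y 0. Upper half: case centre over 105 mm up from the lower end. Rollers turn with light drag: the case rolls down by itself in about 2 s. Axes as the feeder.
- bottle_a: Bystander: stoppered glass bottle, 60 mm diameter, 100 mm high, origin at its underside. Leave alone.
- bottle_b: Bystander: stoppered glass bottle, 52 mm diameter, 90 mm high, origin at its underside. Leave alone.
- tube_rack: Bystander: small wooden tube rack, 55 by 110 mm (local x, y), 78 mm high with its tubes, origin at its underside. Leave alone.
- screwdriver: Bystander: black-handled screwdriver 160 mm long lying on the bench. Leave alone.
There are look-alikes about, which are no part of the job. There is more than one size of the part that bears bar_plate; the job needs the smallest. What is shaped like the part that bears case_center but green is not meant.

How it is judged:
On the way, in this order (a step that is already met when the one before it is completed fails the run):
1. the stop bar lies flat on the deck with its slot over the stud (horizontal distance between bar_slot and stud below 0.009 m and horizontal distance between bar_hole and pivot_bolt below 0.006 m and z of each of bar_slot, bar_hole in the frame of feeder below 0.043 m and angle between bar_plate's own z axis and vertical below 0.05 rad), for 0.3 s.
2. the case stands lengthwise on the rollers, its centre in the upper half of the track (over 105 mm up from the lower end), with the bar closed (all of step 1 and x of case_center in the frame of feeder between -0.012 and 0.012 m and angle between the x axis of case_center and the y axis of feeder, either way round below 0.2 rad and angle between case_center's own z axis and vertical below 0.2 rad and z of case_center in the frame of feeder below 0.125 m and y of case_center in the frame of feeder below -0.105 m and contact force between case and feeder above 0.5 N), for 0.04 s.
At the end, for the whole second after the job is handed in: Bar flat on the deck (within 3 mm), slot over the stud, hole round the pivot bolt; case upright on the rollers, within 12 mm of the middle line and 0.2 rad of lengthwise, at rest against the bar's plate (centre 12 to 42 mm up from the lower end); all released and still (all of step 1 and x of case_center in the frame of feeder between -0.012 and 0.012 m and angle between the x axis of case_center and the y axis of feeder, either way round below 0.2 rad and angle between case_center's own z axis and vertical below 0.2 rad and z of case_center in the frame of feeder between 0.065 and 0.125 m and y of case_center in the frame of feeder between -0.042 and -0.012 m and linear speed of each of case, stop_bar below 0.02 m/s); the robot touches nothing.
It fails at once if a bystander was moved by more than 25 mm (distance of any of bottle_a, bottle_b, tube_rack, screwdriver from where it was at the start of the episode above 0.025 m).
It fails at once if the case was dropped from 2 to 3 cm or more above the rollers (let go in the air, its centre over 122 mm above the bench) (z of case_center in the frame of feeder above 0.122 m and contact force between case and anything else below 0.01 N).
It also fails if it takes over 64 s, if anything falls off the work surface, if the arm or the gripper's body presses on something with over 40 N, if the wrist force passes 120 N, or if a joint passes its speed limit or range.

## Working session

There is one attempt and no reset: what is moved stays moved. The work goes in short steps, Python scripts to look and compute and a tool call to move; the robot and the scene stay as the last step left them, time stands still between calls to the robot, and variables do not carry over. Pictures are saved under pics/ and viewed, and the job is handed in when it is done.

Besides the shell and the picture viewer there is one more tool, called as name(argument=value, ...), one argument or row to a line, values as JSON. move_arm: Moves the arm, as the interface text tells. Its arguments: {"type":"object","properties":{"rows":{"type":"array","items":{"type":"array"}},"grip":{"type":"number"}},"required":["rows"]}

```bash
ls; mkdir -p pics; python3 - <<'E'
from station import read_state, capture, env
import cv2
print(read_state()); print([a for a in dir(env) if a[0]!='_'], env.pinch_z)
for n in ["scene","top"]:
    p=capture(n); cv2.imwrite(f"pics/{n}0.png",p["pixels"][:,:,::-1]); print(n,p["K"],p["k1"],p["extrinsics"],p["shot"])
E
```

```text
pics
{'time': 0.0, 'joint_positions': array([ 1.17100173e+00,  2.76556391e-01,  1.50612308e+00,  2.72948398e-05,
        1.36066398e+00, -1.21008337e-01]), 'joint_vel': array([ 0.00054479,  0.00128294, -0.00142461,  0.000813  ,  0.00103565,
        0.00031327]), 'joint_torque': array([-2.74222541e-03, -4.04598176e+01, -2.37215906e+01,  6.99477922e-02,
        3.45321035e-02, -1.40454995e-04]), 'position': array([0.15799071, 0.55222751, 0.1707308 ]), 'ee_rot': array([ 0.09765321,  0.70041614, -0.0988446 ,  0.70007916]), 'wrist_force': array([-0.36856204, -0.79844802, -0.19939438]), 'moment': array([0.00403417, 0.06334282, 0.02675614]), 'grip_width': 0.9994266321344504}
['IKError', 'pinch_z'] -0.0188
scene [[539.74994707   0.         279.72127957]
 [  0.         539.74994707 210.63617652]
 [  0.           0.           1.        ]] 0.03593168789967469 [[-0.7705434   0.6371802   0.01625619  0.39262849]
 [ 0.40574004  0.51001269 -0.75846033 -0.14441272]
 [-0.49156677 -0.57783081 -0.65151643  1.80875417]
 [ 0.          0.          0.          1.        ]] 1
top [[457.52525199   0.         271.96714835]
 [  0.         457.52525199 208.4392248 ]
 [  0.           0.           1.        ]] -0.08912043395368499 [[-0.01261117 -0.99977241 -0.01720719  0.02279526]
 [-0.98632744  0.01526572 -0.16408878  0.52587194]
 [ 0.16431412  0.01490257 -0.98629548  1.34188526]
 [ 0.          0.          0.          1.        ]] 2
```

View pics/scene0.png

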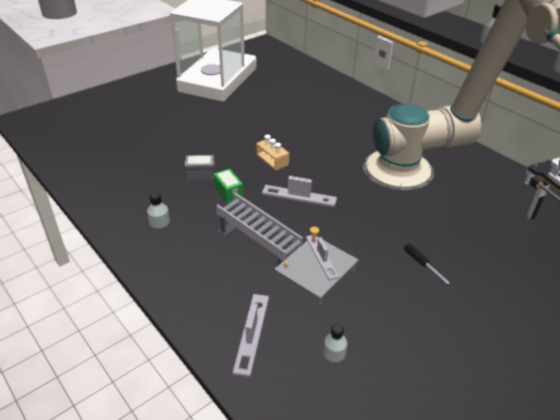

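View pics/top0.png

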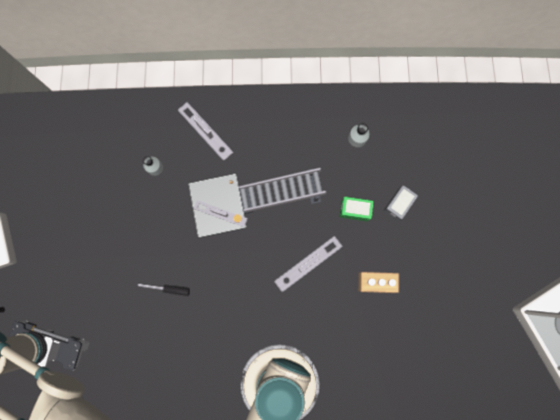

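The pictures show the grey case at scene (200,167) / top (402,202), and the green look-alike at scene (228,185) / top (357,208). The small bar lies on the deck at top (220,215), pivoted at (238,218), with the stud at (231,182). Two larger look-alike bars lie at top (205,130) and (308,263).

```bash
cat > h.py <<'E'
import numpy as np, cv2
from station import *
from scipy.spatial.transform import Rotation as R
from scipy.optimize import least_squares
def proj(p,X):
    X=np.atleast_2d(X); E=np.array(p["extrinsics"]); c=X@E[:3,:3].T+E[:3,3]
    s=c[:,:2]/c[:,2:]; r2=(s**2).sum(1,keepdims=True); s=s*(1+p["k1"]*r2)
    K=np.array(p["K"]); return s*[K[0,0],K[1,1]]+K[:2,2]
def ray(p,uv):
    K=np.array(p["K"]); d=(np.array(uv,float)-K[:2,2])/[K[0,0],K[1,1]]; s=d.copy()
    for _ in range(20): s=d/(1+p["k1"]*(s**2).sum())
    E=np.array(p["extrinsics"]); v=E[:3,:3].T@np.array([s[0],s[1],1]); return -E[:3,:3].T@E[:3,3], v/np.linalg.norm(v)
def onz(p,uv,z):
    o,v=ray(p,uv); return o+v*(z-o[2])/v[2]
def tri(ps,uvs):
    A=np.zeros((3,3));b=np.zeros(3)
    for p,uv in zip(ps,uvs):
        o,v=ray(p,uv);M=np.eye(3)-np.outer(v,v);A+=M;b+=M@o
    X=np.linalg.solve(A,b); return X,[np.round(proj(p,X)[0]-uv,1) for p,uv in zip(ps,uvs)]
E
python3 - <<'E'
from h import *
s=capture("scene");t=capture("top")
for l in ["feeder","pivot_bolt","stud","bar_plate","bar_hole","bar_slot","case_center","load_point","bottle_a","tube_rack","screwdriver"]:
    for n,p in (("s",s),("t",t)):
        print(l,n,[(round(d["conf"],2),np.round(d["pixel"][::-1],1).tolist()) for d in tip_of(p,l)[:5]])
# upscaled crops
def crop(p,c,w,h,k,name):
    x,y=c; im=p["pixels"][y:y+h,x:x+w,::-1]; cv2.imwrite(name,cv2.resize(im,None,fx=k,fy=k,interpolation=cv2.INTER_CUBIC))
crop(s,(200,140),180,160,4.4,"pics/s_c.png"); crop(t,(180,155),250,100,3.2,"pics/t_c.png")
E
```

```text
feeder s [(0.88, [292.9, 260.0]), (0.46, [284.1, 266.2])]
feeder t [(0.8, [243.7, 202.0])]
pivot_bolt s [(0.78, [315.0, 241.2])]
pivot_bolt t [(0.7, [237.6, 218.1]), (0.49, [215.1, 211.4])]
stud s [(0.6, [283.3, 267.2])]
stud t []
bar_plate s [(0.79, [318.5, 248.4]), (0.67, [297.5, 185.9]), (0.67, [248.5, 323.1])]
bar_plate t [(0.94, [216.9, 210.0]), (0.58, [311.7, 262.1])]
bar_hole s [(0.8, [325.9, 203.4]), (0.73, [316.9, 241.6]), (0.64, [257.8, 304.6])]
bar_hole t [(0.95, [220.6, 148.5]), (0.92, [284.1, 281.1]), (0.6, [236.8, 216.1])]
bar_slot s [(0.85, [332.0, 273.2]), (0.57, [271.5, 192.9]), (0.56, [242.5, 366.7])]
bar_slot t [(0.94, [189.5, 112.7]), (0.64, [204.4, 206.0]), (0.63, [333.7, 243.4])]
case_center s [(0.58, [196.4, 167.9])]
case_center t [(0.68, [400.8, 204.1]), (0.68, [354.3, 206.2])]
load_point s [(0.69, [245.9, 211.7])]
load_point t [(0.87, [296.6, 186.7])]
bottle_a s [(0.96, [161.9, 223.2]), (0.81, [335.5, 354.8]), (0.58, [426.4, 269.7])]
bottle_a t [(0.68, [359.0, 136.5]), (0.6, [156.3, 165.6])]
tube_rack s [(0.91, [272.6, 159.3]), (0.48, [160.4, 221.6])]
tube_rack t [(0.66, [378.0, 281.8])]
screwdriver s [(0.91, [426.9, 267.6])]
screwdriver t [(0.54, [165.9, 286.9])]
```

View pics/s_c.png

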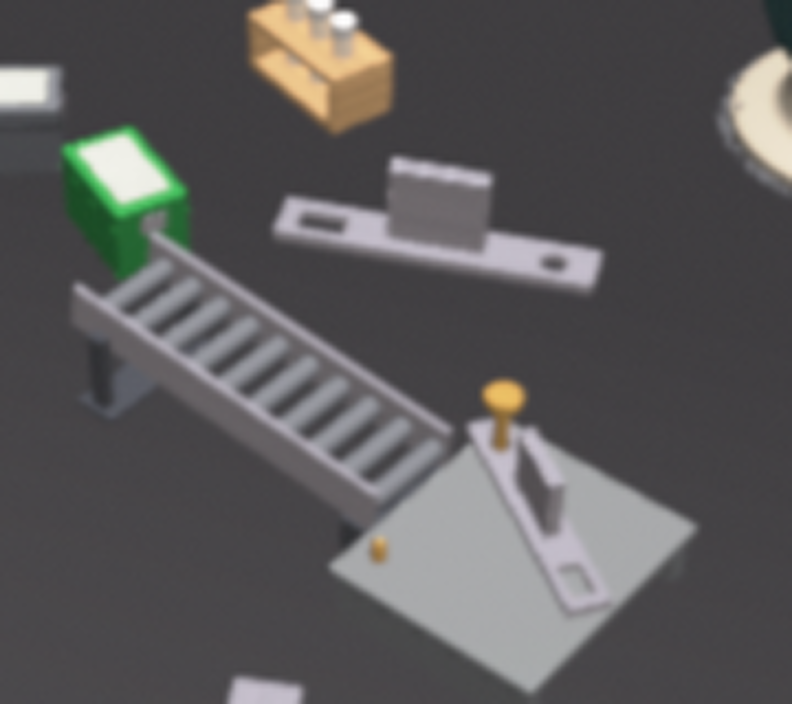

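View pics/t_c.png

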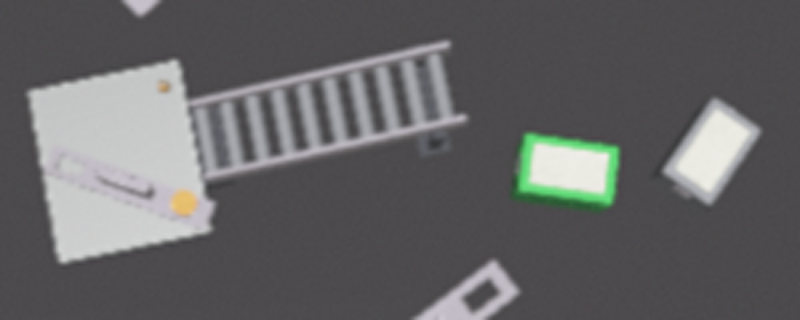

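```bash
cat >> h.py <<'E'
def fitedges(ps,segs,x0,T,it=8,w=5,prior=None,verbose=True):
    """T(x, pts)->world pts; segs: per picture list of (a,b) local segments."""
    x=np.array(x0,float)
    ims=[cv2.GaussianBlur(p["pixels"].astype(np.float32),(0,0),0.7) for p in ps]
    for k in range(it):
        ww=max(w*(0.75**k),1.8); obs=[]
        for i,p in enumerate(ps):
            for a,b in segs[i]:
                a,b=np.array(a,float),np.array(b,float); f=np.linspace(.08,.92,15)[:,None]
                P=a+(b-a)*f; uv=proj(p,T(x,P)); d=uv[-1]-uv[0]; d/=np.linalg.norm(d); n=np.array([-d[1],d[0]])
                ss=np.arange(-ww-.5,ww+.51,.25); q=uv[:,None]+ss[None,:,None]*n
                v=cv2.remap(ims[i],q[...,0].astype(np.float32),q[...,1].astype(np.float32),cv2.INTER_LINEAR)
                g=np.linalg.norm(v[:,4:]-v[:,:-4],axis=2); sc=ss[2:-2]
                g=g*np.exp(-(sc/ww)**2/2)
                j=g.argmax(1)
                for m in range(len(P)):
                    if g[m,j[m]]>12 and 0<j[m]<len(sc)-1: obs.append((i,P[m],uv[m]+sc[j[m]]*n,n))
        def res(y):
            r=[]
            for i in range(len(ps)):
                o=[q for q in obs if q[0]==i]
                if not o: continue
                uv=proj(ps[i],T(y,np.array([q[1] for q in o])))
                r.append(((uv-np.array([q[2] for q in o]))*np.array([q[3] for q in o])).sum(1))
            return np.concatenate(r+([prior(y)] if prior else []))
        sol=least_squares(res,x,loss="soft_l1",f_scale=0.5); x=sol.x
    r=res(x)
    if verbose: print("fit",np.round(x,4),"n",len(obs),"med|r|",round(float(np.median(abs(r))),2))
    return x
def Tz(x,P):  # x,y,yaw (z optional)
    P=np.atleast_2d(P); c,s=np.cos(x[2]),np.sin(x[2])
    return np.c_[x[0]+c*P[:,0]-s*P[:,1],x[1]+s*P[:,0]+c*P[:,1],P[:,2]+(x[3] if len(x)>3 else 0)]
def box(a,b): # 12 edges
    import itertools
    v=np.array(list(itertools.product(*zip(a,b)))); return [(v[i],v[j]) for i in range(8) for j in range(i) if (v[i]!=v[j]).sum()==1]
def draw(p,lines,off,wh,k,name):
    x,y=off;w,h=wh; im=cv2.resize(p["pixels"][y:y+h,x:x+w,::-1],None,fx=k,fy=k,interpolation=cv2.INTER_CUBIC)
    for L,c in lines:
        q=(((proj(p,np.array(L))+.5-off)*k)*16).astype(int); cv2.polylines(im,[q.reshape(-1,1,2)],False,c,1,cv2.LINE_AA,4)
    cv2.imwrite(name,im)
E
cat > fit0.py <<'E'
from h import *
import json
s=capture("scene");t=capture("top")
uvs=[((u+.5)/4.4-.5+200,(v+.5)/4.4-.5+140) for u,v in [(329,567),(530,692),(697,526)]]
uvt=[((u+.5)/3.2-.5+180,(v+.5)/3.2-.5+155) for u,v in [(28,92),(180,61),(212,230),(61,263)]]
for u in uvt: print(np.round(onz(t,u,.04),4))
for u in uvs: print(np.round(onz(s,u,.04),4))
# initial
c=[onz(t,u,.04)[:2] for u in uvt]
ex=(c[1]-c[2]); yaw=np.arctan2(ex[1],ex[0]); m=(c[1]+c[2])/2
x0=[m[0],m[1],yaw]
D=[np.array(q) for q in [(85,2,40),(85,150,40),(-85,150,40),(-85,2,40)]]; D=[q/1000 for q in D]
E3=[(D[0],D[1]),(D[1],D[2]),(D[2],D[3])]
sl=np.tan(.105)
rail=lambda x,dz:(np.array([x,-.235,.0505+.235*sl+dz]),np.array([x,-.015,.0505+.015*sl+dz]))
rs=[rail(.038,.01),rail(-.038,.01)]
print("x0",x0)
f1=fitedges([t],[E3],x0,Tz); f2=fitedges([s],[E3],x0,Tz)
f=fitedges([s,t],[E3,E3],f1,Tz)
f3=fitedges([s,t],[E3+rs,E3+rs],f,Tz)
L=[((D+[D[0]]),(0,0,255))]+[(r,(0,255,0)) for r in rs]
lines=[(Tz(f,np.array(a)),c) for a,c in L]
for sx in (60,-60):
    for z in ((.04,.056) if sx>0 else (.04,.08)):
        a=np.linspace(0,6.28,20); rr=.005 if z<.08 else .012
        lines.append((Tz(f,np.c_[sx/1e3+rr*np.cos(a),.02+rr*np.sin(a),0*a+z]),(255,0,255)))
draw(s,lines,(200,180),(180,130),4.4,"pics/s_f.png"); draw(t,lines,(180,155),(160,100),5,"pics/t_f.png")
json.dump(dict(feeder=f.tolist()),open("pose.json","w"))
E
python3 fit0.py
```

```text
[0.609  0.2722 0.04  ]
[0.637  0.1253 0.04  ]
[0.4726 0.0949 0.04  ]
[0.4432 0.2379 0.04  ]
[0.6357 0.1299 0.04  ]
[0.6082 0.2736 0.04  ]
[0.4423 0.2418 0.04  ]
x0 [np.float64(0.5547664166085327), np.float64(0.11008282974445083), np.float64(0.18272192696323533)]
fit [0.5553 0.1098 0.1923] n 45 med|r| 0.19
fit [0.5535 0.1114 0.1889] n 45 med|r| 0.06
fit [0.5544 0.1108 0.1905] n 90 med|r| 0.19
fit [0.5546 0.111  0.1932] n 150 med|r| 0.19
```

View pics/s_f.png

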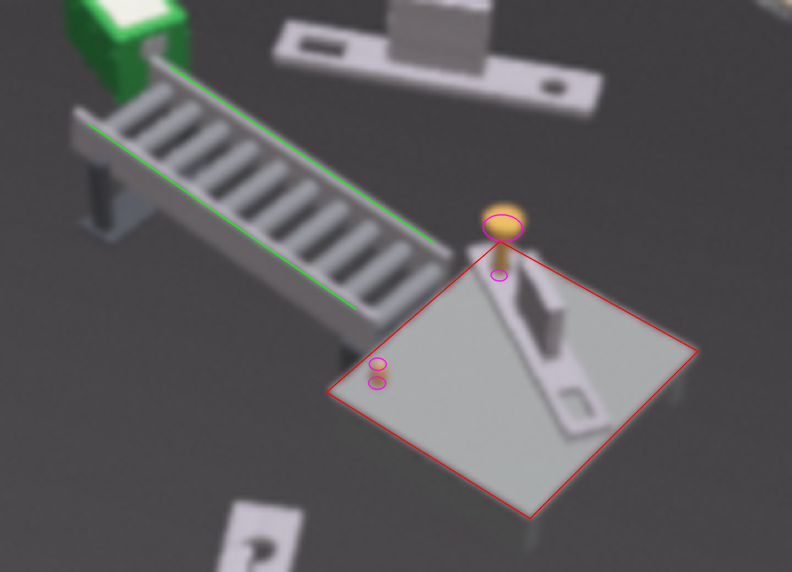

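View pics/t_f.png

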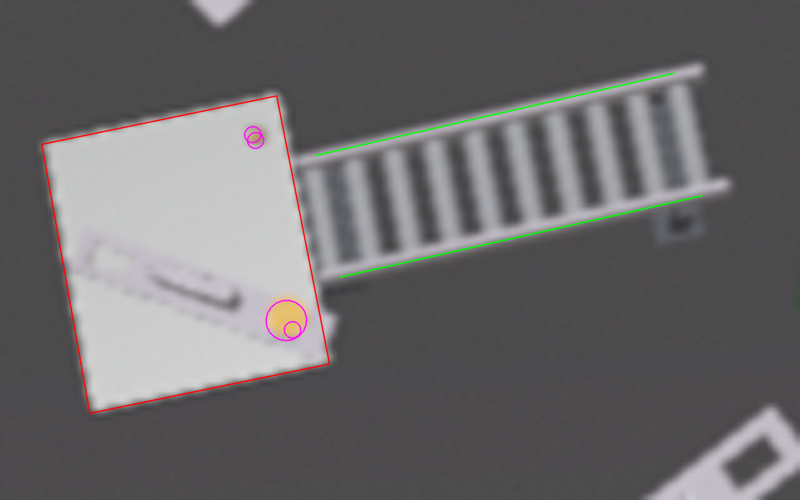

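The overlay matches the deck, bolt and stud. Next I fit the bar and the case.

```bash
cat > fit1.py <<'E'
from h import *
import json
P=json.load(open("pose.json")); f=np.array(P["feeder"]); f[2]=.1915
s=capture("scene");t=capture("top")
bolt=Tz(f,[-.06,.02,.04])[0]; stud=Tz(f,[.06,.02,.04])[0]; load=Tz(f,[0,-.165,.0505+.165*np.tan(.105)])[0]
print("bolt",bolt,"stud",stud,"load",load)
tip=lambda p,uv:onz(p,uv,.046)
sl=tip(t,(204.4,206)); yaw=np.arctan2(*(sl-bolt)[1::-1]); print("yaw0",yaw, "slot",sl, onz(s,(332,273.2),.046))
c0=bolt[:2]+.06*np.array([np.cos(yaw),np.sin(yaw)])
z1=.046;z2=.09
q=lambda x,y,z:np.array([x,y,z])/1000
st=[(q(-82,14,46),q(82,14,46)),(q(-82,-14,46),q(82,-14,46)),(q(82,-14,46),q(82,14,46)),(q(-82,-14,46),q(-82,14,46))]
pt=[(q(-25,a,90),q(25,a,90)) for a in(-5,5)]+[(q(a,-5,90),q(a,5,90)) for a in (-25,25)]
slt=[(q(47.5,a,46),q(72.5,a,46)) for a in(-7,7)]
b=fitedges([s],[st[:3]+pt[:1]+pt[1:2]+slt],[*c0,yaw],Tz,w=4)
b2=fitedges([s,t],[st[:3]+pt+slt,st[:3]],b,Tz,w=3)
print("angle open",b2[2]-f[2],"hole",Tz(b2,[-.06,0,.04])[0]-bolt)
# case
cs=[d["pixel"][::-1] for d in tip_of(s,"case_center")];ct=[d["pixel"][::-1] for d in tip_of(t,"case_center")]
print(cs,ct)
# top rectangle corners in top crop -> z=.06
for uv in [(716,98),(760,131),(710,205),(664,172)]:
    print(np.round(onz(t,((uv[0]+.5)/3.2-.5+180,(uv[1]+.5)/3.2-.5+155),.06),4))
w=[onz(t,((u+.5)/3.2-.5+180,(v+.5)/3.2-.5+155),.06) for u,v in [(716,98),(760,131),(710,205),(664,172)]]
m=np.mean(w,0); dd=w[0]-w[3]; cy=np.arctan2(dd[1],dd[0])
B=box((-.045,-.028,0),(.045,.028,.06)); top=[e for e in B if e[0][2]>.05 and e[1][2]>.05]
print(m,cy)
k=fitedges([t],[top],[m[0],m[1],cy],Tz,w=4)
k2=fitedges([s],[top],k,Tz,w=4)
k3=fitedges([s,t],[top,top],k,Tz,w=4)
lines=[(Tz(k3,np.array(e)),(0,0,255)) for e in B]+[(Tz(b2,np.array(e)),(0,255,0)) for e in st+pt+slt]
draw(s,lines,(170,140),(180,150),4.4,"pics/s_g.png"); draw(t,lines,(190,170),(240,80),3.3,"pics/t_g.png")
P.update(feeder=f.tolist(),bar=b2.tolist(),case=k3.tolist()); json.dump(P,open("pose.json","w"))
E
python3 fit1.py
```

```text
bolt [0.49166067 0.11903099 0.04      ] stud [0.60946705 0.14187079 0.04      ] load [ 0.58577522 -0.05116728  0.06788895]
yaw0 1.1557716427077014 slot [0.53644106 0.22066182 0.046     ] [0.53497675 0.23884447 0.046     ]
fit [0.511  0.1744 1.2055] n 90 med|r| 0.24
fit [0.5112 0.1747 1.2129] n 135 med|r| 0.21
angle open 1.0214231213165523 hole [-0.00145775 -0.00049743  0.        ]
[[229.1, 186.9], [196.6, 169.0]] [[402.6, 203.1], [355.4, 206.9]]
[ 0.5883 -0.3834  0.06  ]
[ 0.5559 -0.4234  0.06  ]
[ 0.4863 -0.3716  0.06  ]
[ 0.5182 -0.33    0.06  ]
[ 0.53716702 -0.37709738  0.06      ] -0.6515906306618149
fit [ 0.5383 -0.3761 -0.6535] n 60 med|r| 0.17
fit [ 0.5354 -0.3725 -0.6242] n 60 med|r| 0.2
fit [ 0.5368 -0.3753 -0.6456] n 120 med|r| 0.26
```

View pics/s_g.png

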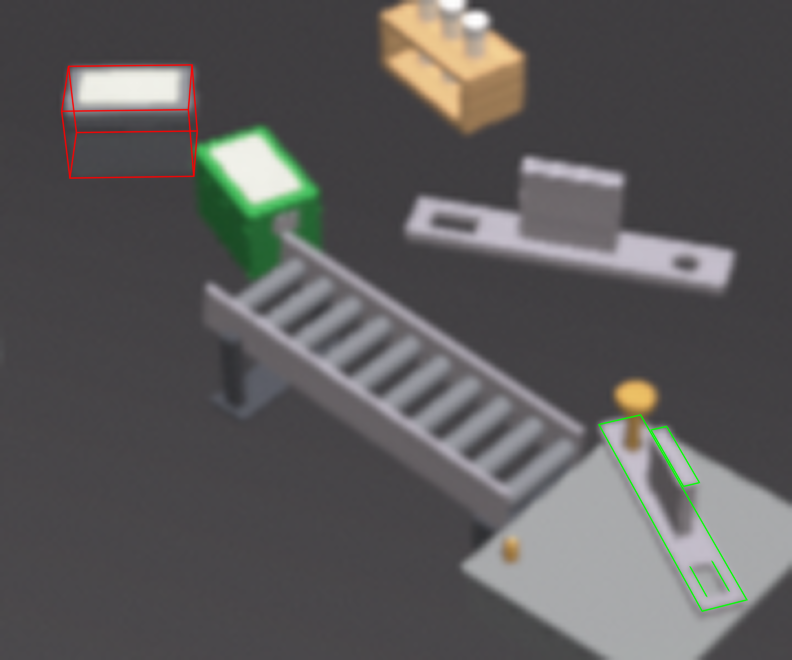

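View pics/t_g.png

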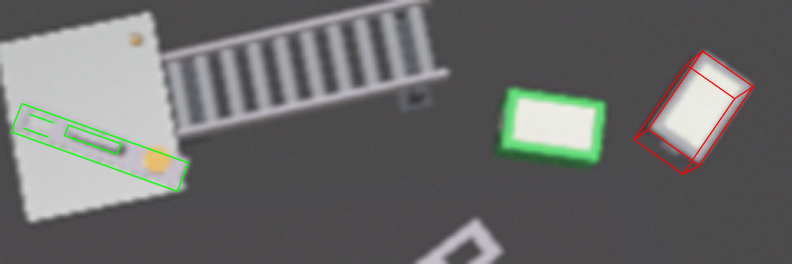

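```bash
cat >> h.py <<'E'
import json
def toolyaw(st): 
    M=R.from_quat(st["ee_rot"]).as_matrix(); return np.arctan2(M[1,1],M[0,1]),M
def plan(pos,jyaw,st=None):
    """shift in tool axes (current), turn needed about tool x (deg), both options"""
    st=st or read_state(); y,M=toolyaw(st); d=np.array(pos)-st["position"]
    print("t",round(st["time"],2),"tcp",np.round(st["position"],4),"yaw",round(y,3),"tilt",np.round(np.degrees(np.arccos(-M[2,0])),2),"q",np.round(st["joint_positions"],3),"F",np.round(st["wrist_force"],1),"g",round(st["grip_width"],3))
    dy=(jyaw-y+np.pi/2)%np.pi-np.pi/2
    # turn about tool x (down) by a => yaw -a
    print("shift now mm",np.round(M.T@d*1e3,1),"turn deg",round(-np.degrees(dy),1),"alt",round(-np.degrees(dy)+(180 if dy>0 else -180),1))
    Mt=R.from_rotvec([0,0,dy]).as_matrix()@M; print("shift after turn",np.round(Mt.T@d*1e3,1)," alt: negate y,z")
    r,th=np.hypot(*pos[:2]),np.arctan2(pos[1],pos[0]); dq1=th-np.arctan2(st["position"][1],st["position"][0])
    print("q6 approx after:", st["joint_positions"][5]+dq1-dy, "or +-pi")
E
python3 - <<'E'
from h import *
P=json.load(open("pose.json"));b=P["bar"];print(b)
plan([b[0],b[1],.10],b[2]+np.pi/2)
E
```

```text
[0.5112198901618774, 0.17473218958960018, 1.2129231213165523]
t 1.6 tcp [0.1582 0.5528 0.1716] yaw 1.292 tilt 0.01 q [ 1.171  0.276  1.505  0.     1.361 -0.121] F [ 0.3 -0.2 -0.3] g 1.0
shift now mm [  71.6 -266.4  443.4] turn deg -85.5 alt 94.5
shift after turn [  71.6 -463.1 -230.5]  alt: negate y,z
q6 approx after: -2.575395074662663 or +-pi
```

move_arm(
  rows=[
    [[0,0,0],7.9],
    [[0,0,0],7.9],
    [[0,0,0],7.9],
    [[0,0,0],7.9],
    [[0,0,0],7.9],
    [[0,0,0],7.9],
    [[0,0,0],7.9],
    [[0,0,0],7.9],
    [[0,0,0],7.9],
    [[0,0,0],7.9],
    [[0,0,0],7.9],
    [[0,0,0],7.6],
  ],
  grip=0.5,
)

```text
time: 2.8
position: [0.1582, 0.5528, 0.1716]
ee_rot: [-0.594, -0.383, 0.594, -0.383]
wrist_force: [0.1, -0.7, 0.5]
grip_width: 0.498
```

```bash
cat > pl.py <<'E'
import sys
from h import *
P=json.load(open("pose.json"))
k,z=sys.argv[1],float(sys.argv[2])
b=P["bar"]; f=P["feeder"]; c=P["case"]
if k=="bar": plan([b[0],b[1],z],b[2]+np.pi/2)
if k=="closed": plan([*Tz(f,[0,.02,0])[0][:2],z],f[2]+np.pi/2)
if k=="case": plan([c[0],c[1],z],c[2]+np.pi/2)
if k=="load": plan([*Tz(f,[0,-.165,0])[0][:2],z],f[2])
E
python3 pl.py bar .1
```

```text
t 2.8 tcp [0.1582 0.5528 0.1716] yaw -0.426 tilt 0.01 q [1.171 0.276 1.505 0.    1.361 1.597] F [ 0.1 -0.7  0.5] g 0.498
shift now mm [ 71.5 477.7 198.6] turn deg -3.9 alt 176.1
shift after turn [ 71.5 463.1 230.4]  alt: negate y,z
q6 approx after: 0.5661205300572447 or +-pi
```

move_arm(
  rows=[
    [[0,40,16.5],-2],
    [[0,39,18],-1.9],
    [[0,38,19],0],
    [[0,38,19],0],
    [[0,38,19],0],
    [[0,38,19],0],
    [[0,38,19],0],
    [[0,38,19],0],
    [[0,38,19],0],
    [[0,38,19],0],
    [[0,38,19],0],
    [[0,0,0],0],
  ],
)

```text
time: 4.0
position: [0.491, 0.2, 0.1715]
ee_rot: [0.582, 0.405, -0.577, 0.405]
wrist_force: [-0.7, 0.6, -0.5]
grip_width: 0.502
```

```bash
python3 pl.py bar .1
```

```text
t 4.0 tcp [0.491  0.2    0.1715] yaw -0.352 tilt 0.4 q [0.253 0.204 1.604 0.003 1.327 0.605] F [-0.7  0.6 -0.5] g 0.502
shift now mm [71.5 27.4 17.1] turn deg 0.3 alt -179.7
shift after turn [71.5 27.5 17. ]  alt: negate y,z
q6 approx after: 0.5532836069513453 or +-pi
```

move_arm(
  rows=[
    [[10,14,9],0.2],
    [[15,12,7],0],
    [[15,0,0],0],
    [[15,0,0],0],
    [[0,0,0],0],
    [[0,0,0],0],
  ],
)

```text
time: 4.6
position: [0.5099, 0.1771, 0.1157]
ee_rot: [0.584, 0.404, -0.578, 0.402]
wrist_force: [0.2, 0.4, -0.2]
grip_width: 0.499
```

```bash
python3 pl.py bar .06; python3 - <<'E'
from h import *
s=capture("scene");t=capture("top")
draw(s,[],(250,150),(150,130),5,"pics/s1.png");draw(t,[],(170,150),(150,110),5,"pics/t1.png")
E
```

```text
t 4.6 tcp [0.5099 0.1771 0.1157] yaw -0.359 tilt 0.51 q [0.201 0.257 1.677 0.006 1.201 0.557] F [ 0.2  0.4 -0.2] g 0.499
shift now mm [55.7  1.9  2.3] turn deg -0.0 alt 180.0
shift after turn [55.7  1.9  2.3]  alt: negate y,z
q6 approx after: 0.55127246357271 or +-pi
```

View pics/s1.png

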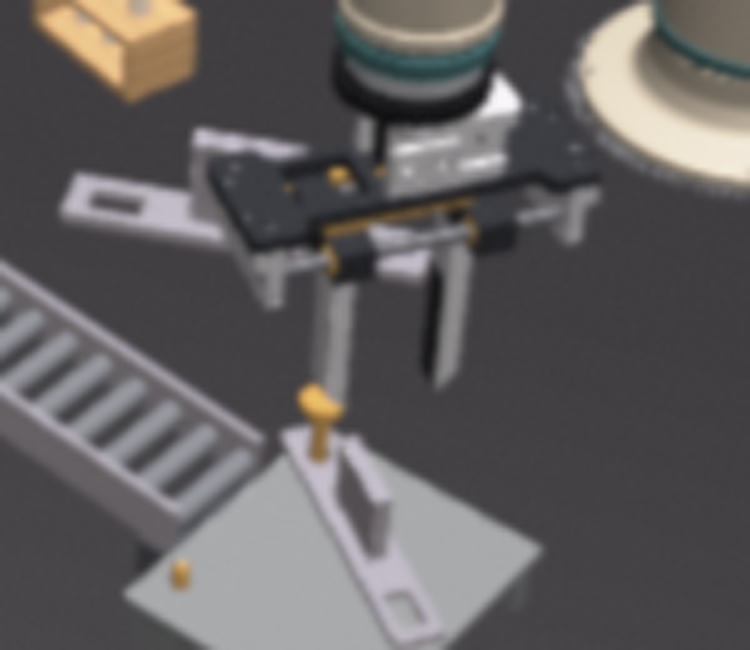

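View pics/t1.png

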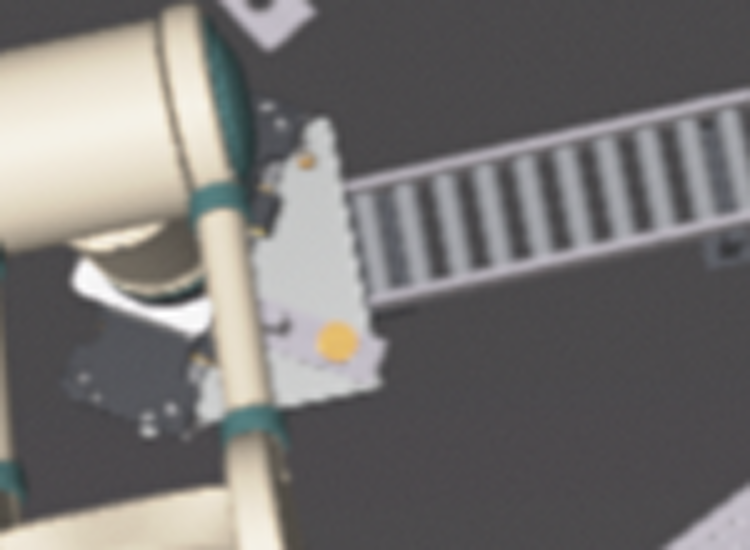

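move_arm(
  rows=[
    [[10,1,1.2],0],
    [[15,0.8,1],0],
    [[12,0,0],0],
    [[10,0,0],0],
    [[5,0,0],0],
    [[0,0,0],0],
  ],
)

```text
time: 5.3
position: [0.513, 0.1759, 0.063]
ee_rot: [0.586, 0.403, -0.576, 0.403]
wrist_force: [-0.5, -0.3, -0.6]
grip_width: 0.5
```

```bash
python3 pl.py bar .06
```

```text
t 5.3 tcp [0.513  0.1759 0.063 ] yaw -0.357 tilt 0.8 q [0.197 0.304 1.754 0.007 1.071 0.551] F [-0.5 -0.3 -0.6] g 0.5
shift now mm [ 3.  -1.3  1.7] turn deg 0.0 alt -180.0
shift after turn [ 3.  -1.3  1.7]  alt: negate y,z
q6 approx after: 0.5507685296437196 or +-pi
```

move_arm(
  rows=[
    [[1,-1,1.5],0],
    [[0,0,0],0],
    [[0,0,0],0],
    [[0,0,0],0],
    [[0,0,0],0],
    [[0,0,0],0],
    [[0,0,0],0],
    [[0,0,0],0],
  ],
  grip=1,
)

```text
time: 6.1
position: [0.513, 0.1751, 0.0637]
ee_rot: [0.587, 0.403, -0.575, 0.404]
wrist_force: [1.0, -0.8, 0.0]
grip_width: -0.001
```

```bash
python3 pl.py bar .085
```

```text
t 6.1 tcp [0.513  0.1751 0.0637] yaw -0.357 tilt 1.0 q [0.196 0.301 1.757 0.007 1.068 0.55 ] F [ 1.  -0.8  0. ] g -0.001
shift now mm [-21.3  -1.3   0.7] turn deg 0.0 alt -180.0
shift after turn [-21.3  -1.3   0.7]  alt: negate y,z
q6 approx after: 0.5505658916288874 or +-pi
```

```bash
python3 - <<'E'
from h import *
s=capture("scene");t=capture("top")
st=read_state();print(st["grip_width"])
M=R.from_quat(st["ee_rot"]).as_matrix(); p=st["position"]
ln=[([p,p-M[:,0]*.05],(0,0,255)),([p-M[:,1]*.02,p+M[:,1]*.02],(0,255,0))]
draw(s,ln,(250,180),(120,110),6,"pics/s2.png");draw(t,ln,(170,150),(150,110),5,"pics/t2.png")
E
```

```text
0.0055254517883977046
```

View pics/s2.png

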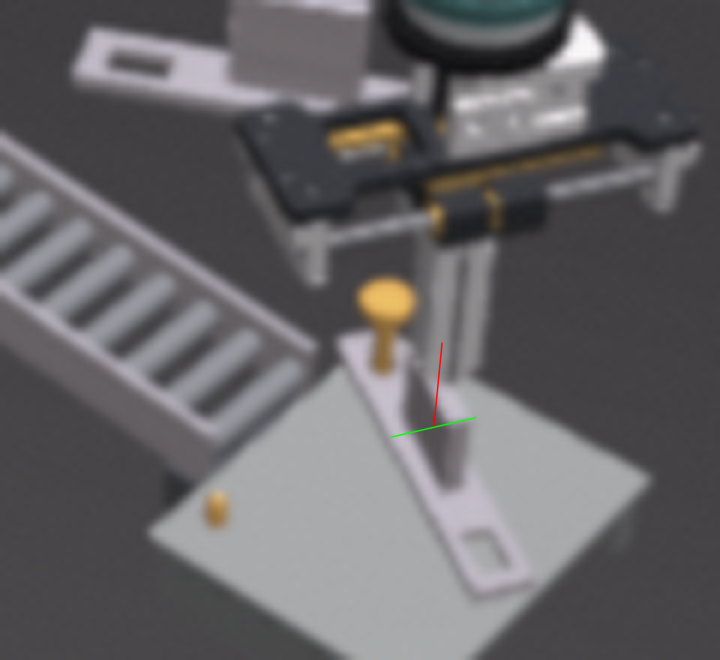

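View pics/t2.png

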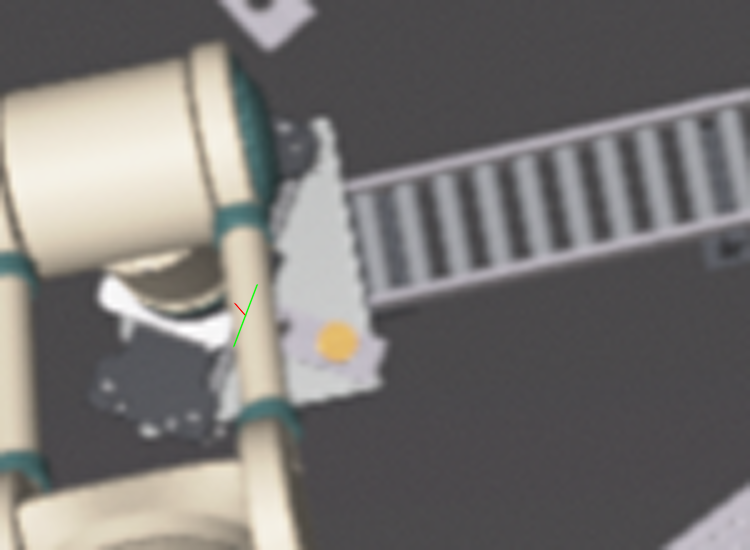

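```bash
python3 - <<'E'
from h import *
s=capture("scene");t=capture("top")
M=R.from_quat([0.584, 0.404, -0.578, 0.402]).as_matrix();p=np.array([0.5099, 0.1771, 0.1157]);print(M.round(3))
for n,q in (("tcp",p),("+y",p+M[:,1]*.0235),("-y",p-M[:,1]*.0235)): print(n,proj(s,q)[0],"crop",(proj(s,q)[0]-[250,150])*5)
M=R.from_quat([0.587, 0.403, -0.575, 0.404]).as_matrix();p=np.array([0.513,0.1751,0.0637])
for n,q in (("tcp",p),("x-50",p-M[:,0]*.05)): print(n,proj(s,q)[0],"crop",(proj(s,q)[0]-[250,180])*6)
# start pose in top view
M=R.from_quat([ 0.09765321,  0.70041614, -0.0988446 ,  0.70007916]).as_matrix();p=np.array([0.158, 0.5525, 0.171])
for n,q in (("tcp",p),("+y",p+M[:,1]*.047),("-y",p-M[:,1]*.047)): print(n,"top",proj(t,q)[0],"scene",proj(s,q)[0])
E
```

```text
[[ 0.005  0.937 -0.35 ]
 [ 0.007 -0.35  -0.937]
 [-1.     0.003 -0.009]]
tcp [324.48881551 236.07732482] crop [372.44407756 430.38662411]
+y [315.96111093 238.02967875] crop [329.80555466 440.14839373]
-y [332.94367922 234.1423108 ] crop [414.71839608 420.71155401]
tcp [321.70985184 250.62957722] crop [430.25911102 423.77746335]
x-50 [323.11011131 236.53456491] crop [438.66066788 339.20738944]
tcp top [ 74.48321705 337.90228747] scene [541.61265882 240.6798025 ]
+y top [ 58.77958584 332.83798954] scene [556.68367502 253.66521778]
-y top [ 90.39211104 342.9792803 ] scene [527.32539805 228.35323535]
```

```bash
cat > body.py <<'E'
from h import *
import sys
s=capture("scene");t=capture("top")
st=read_state();M=R.from_quat(st["ee_rot"]).as_matrix(); p=st["position"]
dz=float(sys.argv[2]) if len(sys.argv)>2 else 0; p=p+[0,0,dz]
B=box((-.0968-.02,-.0885,-.0375),(-.0968,.0885,.0375))
g=st["grip_width"]*.047
F=box((-.09,g,-.008),(0,g+.0125,.008))+box((-.09,-g-.0125,-.008),(0,-g,.008))
ln=[([p+M@np.array(v) for v in e],c) for S,c in((B,(0,0,255)),(F,(0,255,0))) for e in S]
c=proj(s,p)[0].astype(int)-[70,75]; d=proj(t,p)[0].astype(int)-[70,60]
draw(s,ln,np.maximum(c,0),(140,120),5,f"pics/sb{sys.argv[1]}.png");draw(t,ln,np.maximum(d,0),(140,110),5,f"pics/tb{sys.argv[1]}.png")
E
python3 body.py 1
```

```text
(no output)
```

View pics/sb1.png

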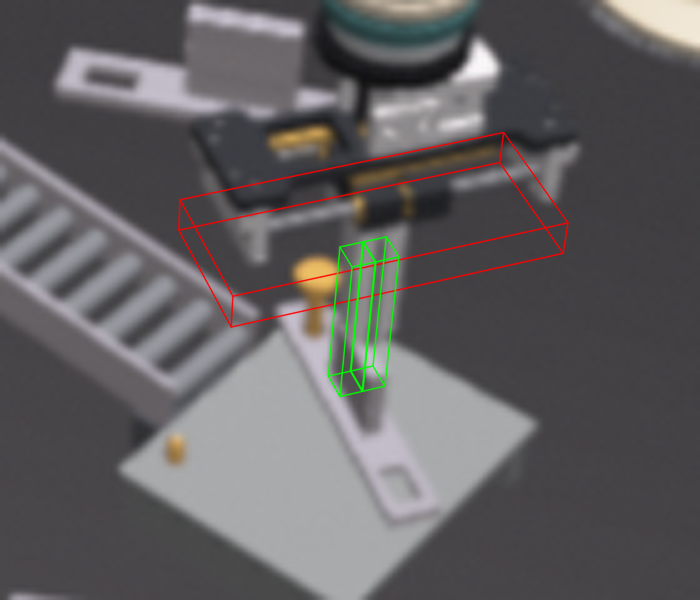

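View pics/tb1.png

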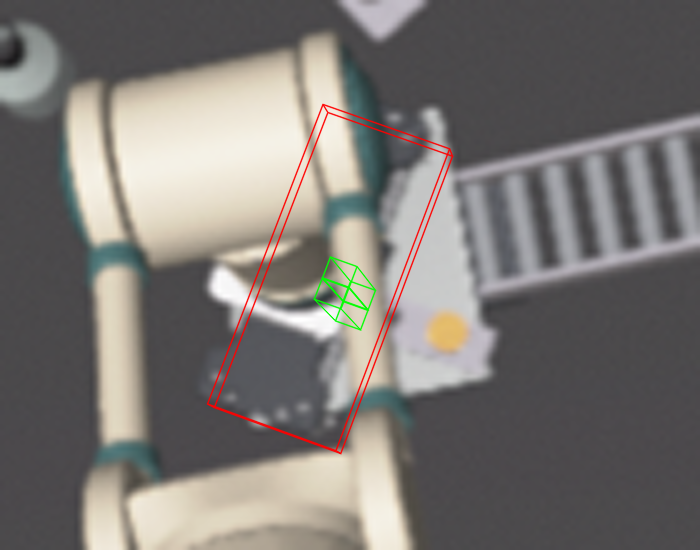

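```bash
python3 - <<'E'
from h import *
s=capture("scene");t=capture("top")
print([(-np.array(p["extrinsics"])[:3,:3].T@np.array(p["extrinsics"])[:3,3]).round(3) for p in (s,t)])
s["pixels"]=cv2.imread("pics/scene0.png")[:,:,::-1];t["pixels"]=cv2.imread("pics/top0.png")[:,:,::-1]
M=R.from_quat([ 0.09765321,  0.70041614, -0.0988446 ,  0.70007916]).as_matrix();p=np.array([0.158, 0.5525, 0.171])
B=box((-.0968-.02,-.0885,-.0375),(-.0968,.0885,.0375))
g=.047
F=box((-.09,g,-.008),(0,g+.0125,.008))+box((-.09,-g-.0125,-.008),(0,-g,.008))
ln=[([p+M@np.array(v) for v in e],c) for S,c in((B,(0,0,255)),(F,(0,255,0))) for e in S]
draw(s,ln,np.array([430,130]),(130,130),5,"pics/s00.png");draw(t,ln,np.array([0,290]),(140,120),5,"pics/t00.png")
draw(t,[],np.array([0,290]),(140,120),5,"pics/t00b.png")
E
```

```text
[array([1.25 , 0.869, 1.063]), array([ 0.298, -0.005,  1.41 ])]
```

View pics/s00.png

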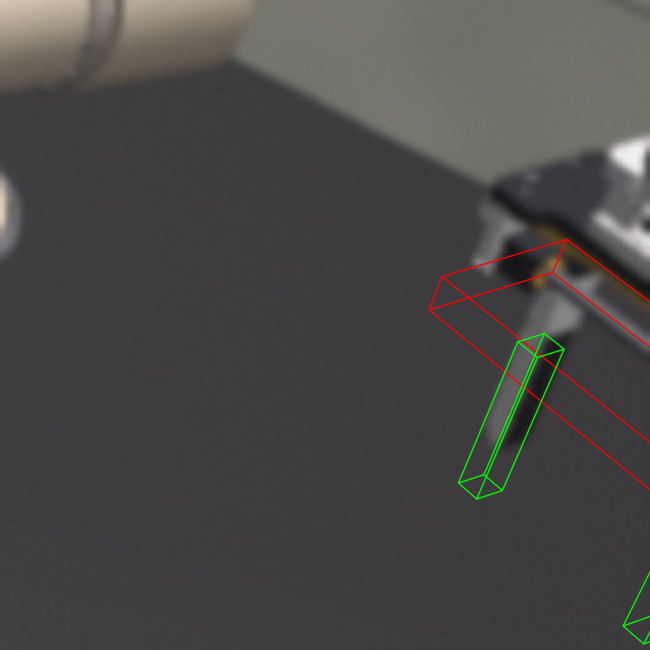

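View pics/t00.png

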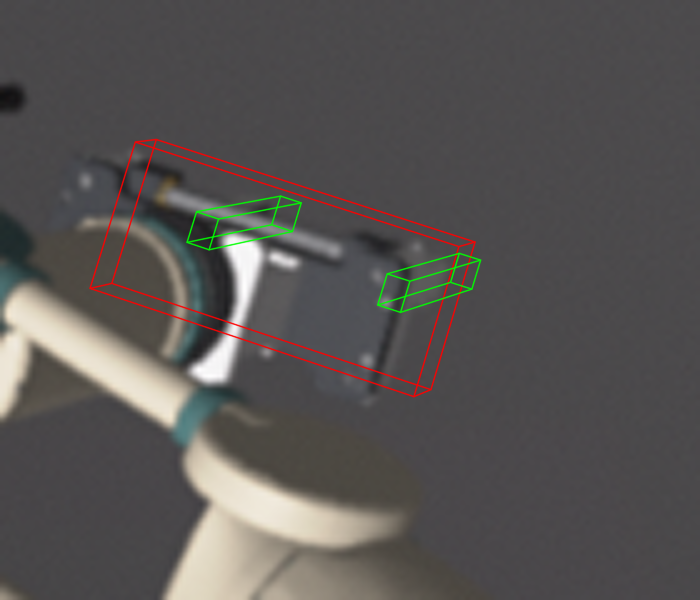

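View pics/t00b.png

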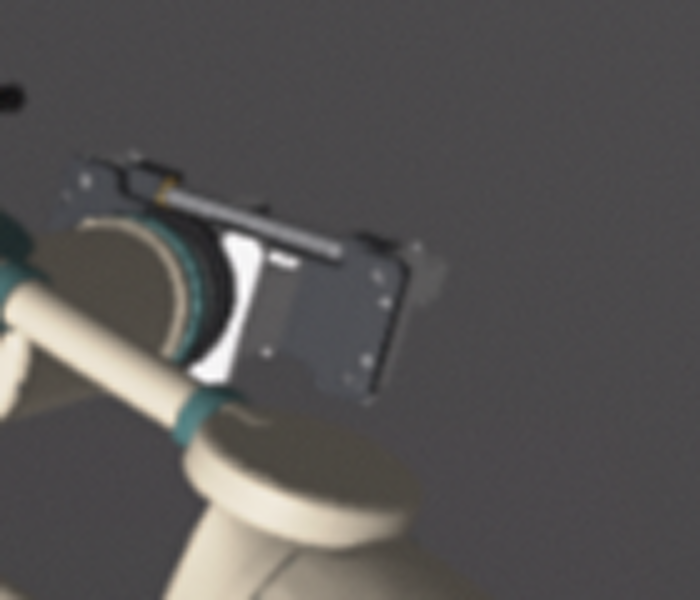

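```bash
python3 - <<'E'
from h import *
s=capture("scene");t=capture("top")
M=R.from_quat([ 0.09765321,  0.70041614, -0.0988446 ,  0.70007916]).as_matrix();p=np.array([0.158, 0.5525, 0.171])
tip=p-M[:,1]*.0532; print(tip, proj(s,tip),proj(t,tip))
X,r=tri([s,t],[(531,218),(87,345)]);print(X,r,X-tip)
E
```

```text
[0.14335969 0.5013542  0.17109229] [[525.49580402 226.77355599]] [[ 92.50549298 343.64975755]]
[0.14311544 0.50437613 0.2017159 ] [array([-0.3,  0. ]), array([-0.2,  0.2])] [-0.00024424  0.00302192  0.03062362]
```

```bash
python3 - <<'E'
from h import *
P=json.load(open("pose.json"));f=P["feeder"];c=P["case"]
s=capture("scene");t=capture("top")
s["pixels"]=cv2.imread("pics/scene0.png")[:,:,::-1];t["pixels"]=cv2.imread("pics/top0.png")[:,:,::-1]
D=[np.array(q)/1e3 for q in [(85,2,40),(85,150,40),(-85,150,40),(-85,2,40)]]
E3=[(D[0],D[1]),(D[1],D[2]),(D[2],D[3])]
fitedges([s,t],[E3,E3],f+[0.],Tz)
B=box((-.045,-.028,0),(.045,.028,.06)); top=[e for e in B if e[0][2]>.05 and e[1][2]>.05]
fitedges([s,t],[top,top],c+[0.],Tz,w=4)
print(proj(s,[0,0,0]),proj(t,[0,0,0]))
E
```

```text
fit [5.546e-01 1.108e-01 1.919e-01 4.000e-04] n 90 med|r| 0.2
fit [ 0.5367 -0.3756 -0.6414 -0.0007] n 120 med|r| 0.27
[[397.11067101 167.45917364]] [[279.63277671 385.28029797]]
```

move_arm(
  rows=[
    [[0,0,0],0],
    [[0,0,0],0],
    [[0,0,0],0],
    [[0,0,0],0],
    [[0,0,0],0],
  ],
  grip=0.5,
)

```text
time: 7.2
position: [0.5129, 0.1751, 0.0636]
ee_rot: [0.587, 0.403, -0.575, 0.403]
wrist_force: [0.5, -0.5, -0.1]
grip_width: 0.392
```

```bash
python3 pl.py bar .06; python3 body.py 2 0.027
```

```text
t 7.2 tcp [0.5129 0.1751 0.0636] yaw -0.357 tilt 0.99 q [0.196 0.301 1.757 0.007 1.068 0.55 ] F [ 0.5 -0.5 -0.1] g 0.392
shift now mm [ 3.6 -1.5  1. ] turn deg 0.0 alt -180.0
shift after turn [ 3.6 -1.5  1. ]  alt: negate y,z
q6 approx after: 0.5505698782762005 or +-pi
```

View pics/sb2.png

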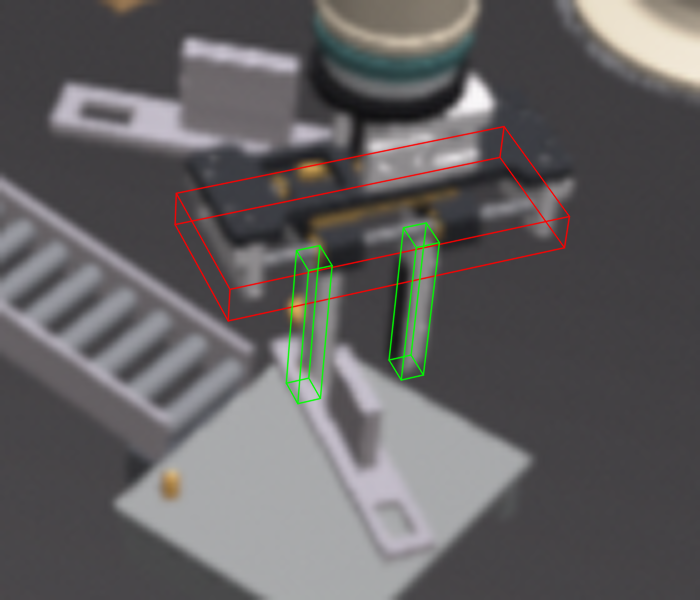

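View pics/tb2.png

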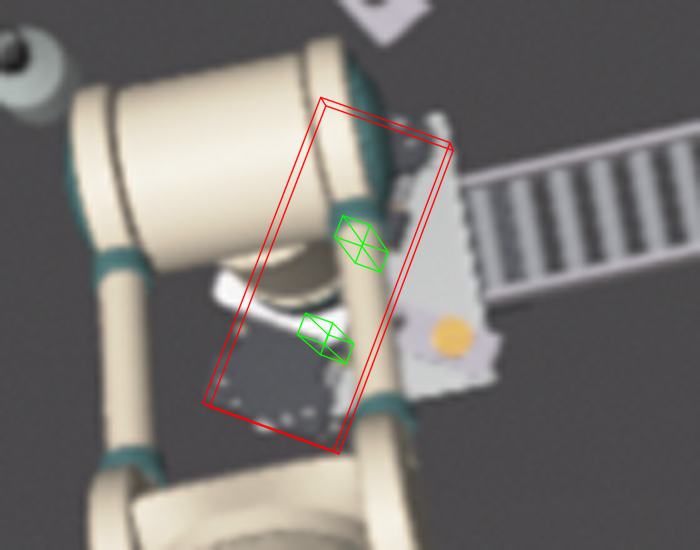

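move_arm(
  rows=[
    [[6,0,0],0],
    [[6,0,0],0],
    [[0,0,0],0],
    [[0,0,0],0],
  ],
)

```text
time: 7.7
position: [0.5128, 0.1751, 0.0502]
ee_rot: [0.587, 0.403, -0.575, 0.403]
wrist_force: [0.2, 0.2, -0.1]
grip_width: 0.5
```

```bash
python3 pl.py bar .033; python3 body.py 3 0.027
```

```text
t 7.7 tcp [0.5128 0.1751 0.0502] yaw -0.357 tilt 0.95 q [0.196 0.315 1.775 0.007 1.037 0.549] F [ 0.2  0.2 -0.1] g 0.5
shift now mm [17.1 -1.5  1.2] turn deg 0.0 alt -180.0
shift after turn [17.1 -1.5  1.2]  alt: negate y,z
q6 approx after: 0.5503569349872754 or +-pi
```

View pics/sb3.png

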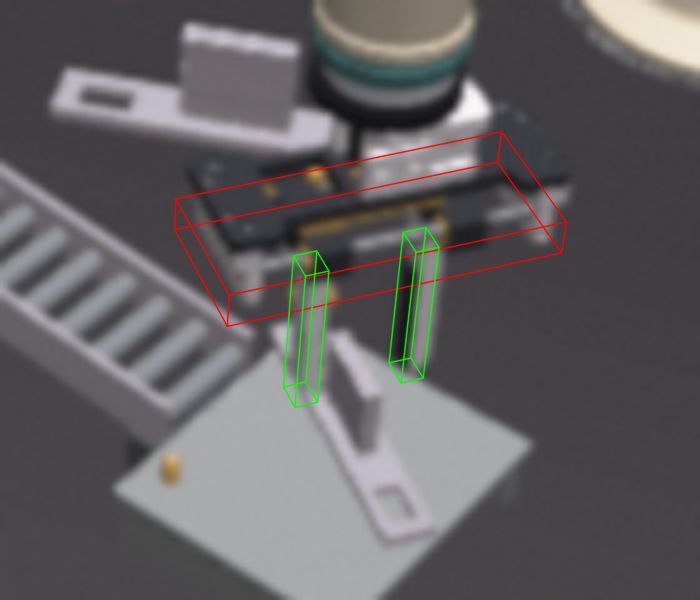

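```bash
python3 - <<'E'
from h import *
s=capture("scene");draw(s,[],np.array([290,205]),(75,65),10,"pics/s4.png")
E
```

```text
(no output)
```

View pics/s4.png

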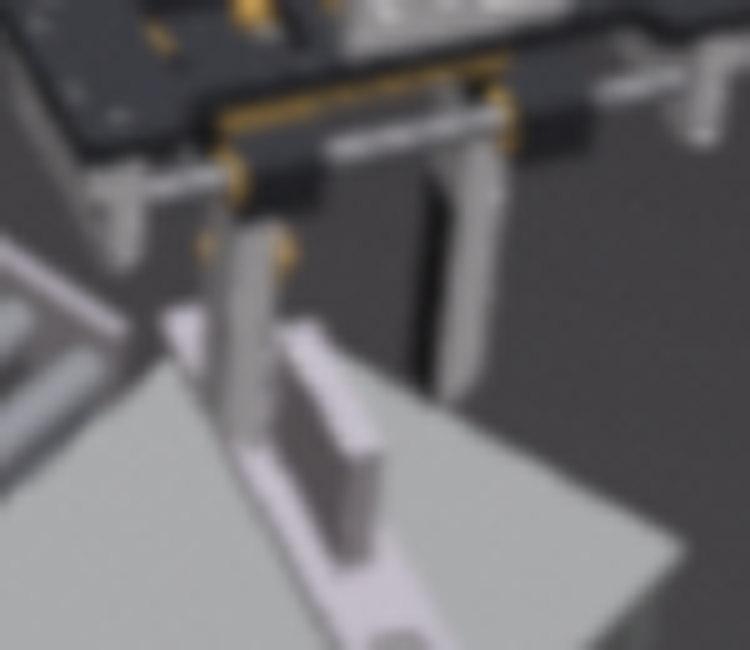

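```bash
python3 - <<'E'
from h import *
s=capture("scene");st=read_state();M=R.from_quat(st["ee_rot"]).as_matrix();p=st["position"]
obs=[(314.5,249.5),(335.5,244.5)]
for dz in (0,.02,.025,.03,.035):
    print(dz,[ (np.array(o)-proj(s,p+[0,0,dz]+k*.0298*M[:,1])[0]).round(1) for k,o in zip((1,-1),obs)])
E
```

```text
0 [array([ 3.6, -7.1]), array([ 3.7, -7.3])]
0.02 [array([ 3.2, -1.7]), array([ 3.1, -1.9])]
0.025 [array([ 3.1, -0.4]), array([ 3. , -0.5])]
0.03 [array([3., 1.]), array([2.8, 0.9])]
0.035 [array([2.9, 2.4]), array([2.7, 2.2])]
```

move_arm(
  rows=[
    [[6,0,0],0],
    [[5,0,0],0],
    [[0,0,0],0],
    [[0,0,0],0],
  ],
)

```text
time: 8.3
position: [0.5134, 0.1753, 0.0388]
ee_rot: [0.587, 0.403, -0.575, 0.404]
wrist_force: [-0.1, -0.1, 0.2]
grip_width: 0.501
```

```bash
python3 - <<'E'
from h import *
s=capture("scene");draw(s,[],np.array([290,205]),(75,65),10,"pics/s5.png");print(read_state()["wrist_force"],read_state()["position"])
E
```

```text
[ 0.57956128 -0.50294016 -0.32704562] [0.51332679 0.17533649 0.03878726]
```

View pics/s5.png

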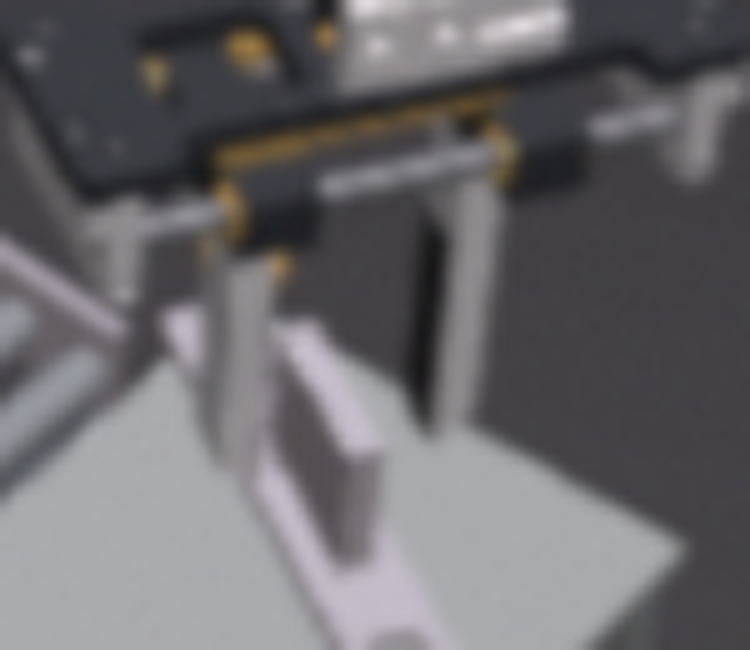

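move_arm(
  rows=[
    [[4,0,0],0],
    [[0,0,0],0],
    [[0,0,0],0],
    [[0,0,0],0],
    [[0,0,0],0],
    [[0,0,0],0],
    [[0,0,0],0],
    [[0,0,0],0],
  ],
  grip=1,
)

```text
time: 9.15
position: [0.5135, 0.1755, 0.0347]
ee_rot: [0.587, 0.403, -0.575, 0.403]
wrist_force: [0.6, 0.2, -0.5]
grip_width: 0.102
```

```bash
python3 - <<'E'
from h import *
s=capture("scene");draw(s,[],np.array([280,200]),(90,80),8,"pics/s6.png");st=read_state();print(st["wrist_force"],st["position"],st["moment"],st["grip_width"],toolyaw(st)[0])
E
```

```text
[-0.63971965 -0.76409412 -0.3709304 ] [0.51356936 0.17547099 0.03473283] [-0.02151877  0.08307799 -0.04246015] 0.10444035823404609 -0.35749802931487523
```

View pics/s6.png

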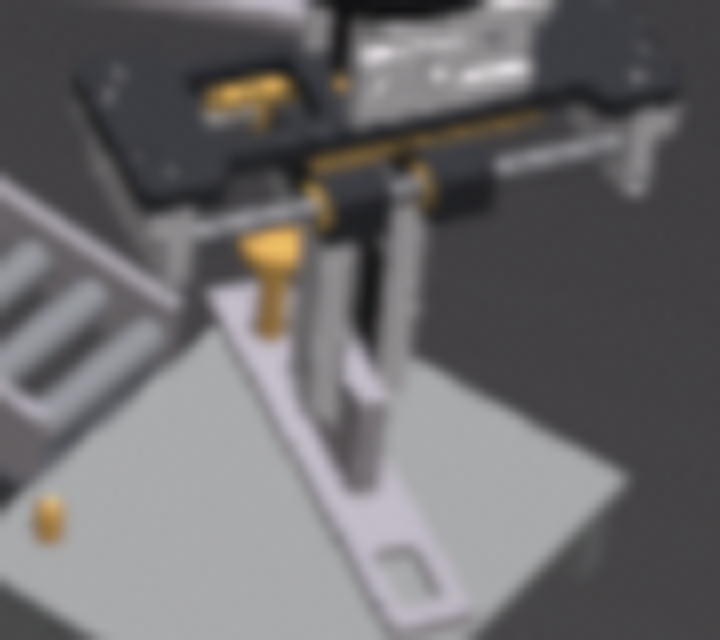

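```bash
python3 - <<'E'
from h import *
P=json.load(open("pose.json"));b=P["bar"];f=P["feeder"]
s=capture("scene")
q=lambda x,y,z:np.array([x,y,z])/1000
st=[(q(-82,14,46),q(82,14,46)),(q(-82,-14,46),q(82,-14,46)),(q(82,-14,46),q(82,14,46))]
slt=[(q(47.5,a,46),q(72.5,a,46)) for a in(-7,7)]
b2=fitedges([s],[st+slt],b,Tz,w=3)
print("hole vs bolt",(Tz(b2,[-.06,0,.04])-Tz(f,[-.06,.02,.04]))*1e3)
S=read_state();M=R.from_quat(S["ee_rot"]).as_matrix()
loc=lambda p:(R.from_rotvec([0,0,-b2[2]]).as_matrix()@(p-np.array([b2[0],b2[1],.04])))*1e3
print("reported tcp in bar frame",loc(S["position"]))
lines=[]
for a,c in ((-.02,(0,0,255)),(-.01,(0,255,0)),(0,(255,0,0))):
    for e in box((a-.008,-.005-.0125,.022),(a+.008,-.005,.112))+box((a-.008,.005,.022),(a+.008,.0175,.112)): lines.append((Tz(b2,np.array(e)+[0,0,.04]),c))
for i,c in enumerate(("a","b","c")): draw(s,lines[i*24:(i+1)*24],np.array([290,205]),(65,70),6,f"pics/s7{c}.png")
cv2.imwrite("pics/s7.png",cv2.hconcat([cv2.imread(f"pics/s7{c}.png")[:, :260] for c in "abc"]))
E
```

```text
fit [0.5108 0.1746 1.2122] n 62 med|r| 0.17
hole vs bolt [[-1.8807872  -0.62650482  0.        ]]
reported tcp in bar frame [ 1.78189301 -2.23219721 -5.26729716]
```

View pics/s7.png

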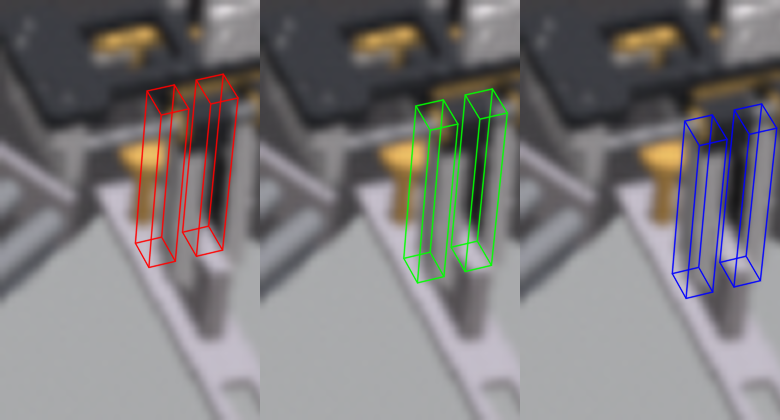

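move_arm(
  rows=[
    [[-5,0,0],0],
    [[-6,0,0],0],
    [[-6,0,0],0],
    [[-3,0,0],0],
    [[0,0,0],0],
    [[0,0,0],0],
  ],
)

```text
time: 9.85
position: [0.5124, 0.175, 0.0559]
ee_rot: [0.587, 0.403, -0.575, 0.403]
wrist_force: [-0.5, -0.4, -2.4]
grip_width: 0.105
```

```bash
cat > look.py <<'E'
import sys
from h import *
s=capture("scene");draw(s,[],np.array([int(sys.argv[2]),int(sys.argv[3])]),(100,80),7,f"pics/{sys.argv[1]}.png");st=read_state()
y,M=toolyaw(st)
print("t",st["time"],"F",st["wrist_force"].round(1),"p",st["position"].round(4),"m",st["moment"].round(2),"g",st["grip_width"].round(3),"yaw",y.round(4),"tiltvec",M[:,0].round(3))
E
python3 look.py s8 270 200
```

```text
Traceback (most recent call last):
  File "look.py", line 5, in <module>
    print("t",st["time"],"F",st["wrist_force"].round(1),"p",st["position"].round(4),"m",st["moment"].round(2),"g",st["grip_width"].round(3),"yaw",y.round(4),"tiltvec",M[:,0].round(3))
                                                                                                                  ^^^^^^^^^^^^^^^^^^^^^^
AttributeError: 'float' object has no attribute 'round'
```

View pics/s8.png

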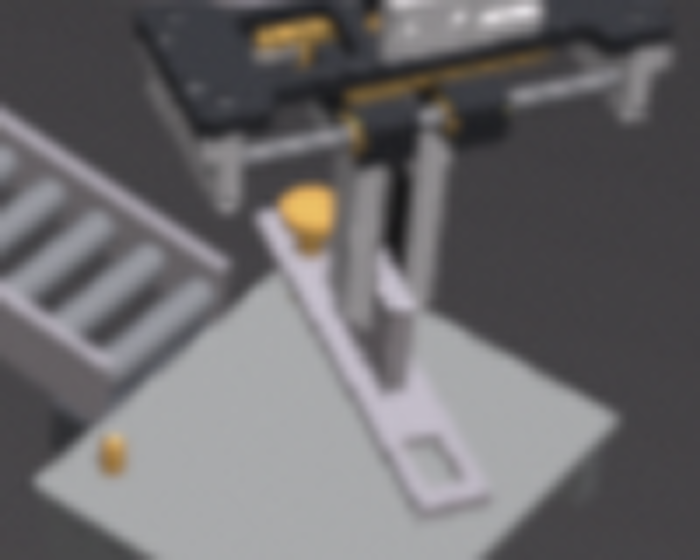

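move_arm(
  rows=[
    [[0,3.2,0.1],3],
    [[0,5.2,0.2],4.9],
    [[0,5.2,0.2],4.9],
    [[0,5.2,0.2],4.9],
    [[0,3.2,0.1],3],
    [[0,0,0],0],
  ],
)

```text
time: 10.5
position: [0.5315, 0.1635, 0.0549]
ee_rot: [0.651, 0.289, -0.64, 0.287]
wrist_force: [0.7, 0.6, -3.8]
grip_width: 0.105
```

```bash
sed -i 's/st\["grip_width"\].round(3)/round(float(st["grip_width"]),3)/; s/y.round(4)/round(float(y),4)/' look.py
cat >> look.py <<'E'
f=json.load(open("pose.json"))["feeder"]
p0=np.array([.5124,.1750]);y0=-.3575
piv=p0+R.from_rotvec([0,0,y0-np.pi/2]).as_matrix()[:2,0]*.061  # tool z = yaw-90deg
q=(M.T@np.r_[piv-st["position"][:2],0])*1e3
print("pivot in tool (want ~0,61):",q.round(2)," yaw to go deg:",np.degrees(y-(f[2]-np.pi/2)).round(2))
E
python3 look.py s9 270 200
```

```text
t 10.55 F [-0.7  0.  -2.1] p [0.5312 0.1636 0.0549] m [-0.09  0.1   0.02] g 0.104 yaw -0.7314 tiltvec [ 0.013  0.009 -1.   ]
pivot in tool (want ~0,61): [-0.91  0.71 60.87]  yaw to go deg: 37.12
```

View pics/s9.png

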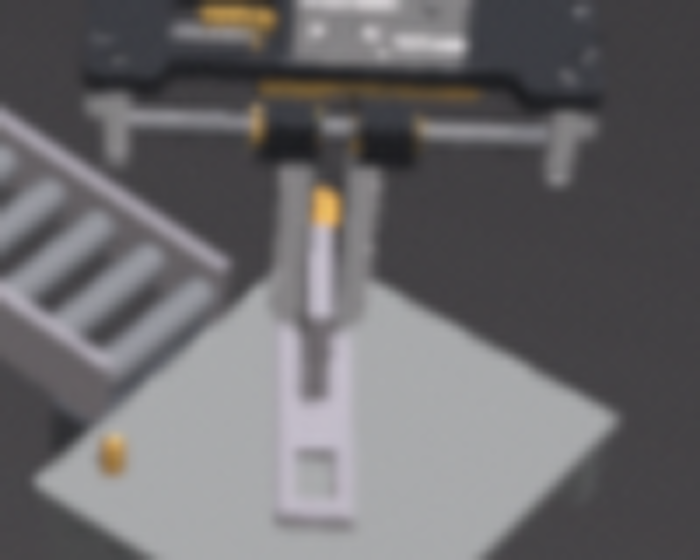

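move_arm(
  rows=[
    [[0,3.8,0.1],3],
    [[0,5.1,0.2],4.8],
    [[0,5.1,0.2],4.8],
    [[0,5.1,0.2],4.8],
    [[0,5.1,0.2],4.8],
    [[0,5.1,0.2],4.8],
    [[0,5.1,0.2],4.8],
    [[0,2.8,0.1],2.6],
    [[0,0,0],0],
    [[0,0,0],0],
  ],
)

```text
time: 11.55
position: [0.5509, 0.1325, 0.0543]
ee_rot: [0.708, 0.084, -0.697, 0.078]
wrist_force: [1.4, -0.3, -2.4]
grip_width: 0.102
```

```bash
python3 look.py s10 270 200
```

```text
t 11.6 F [ 0.9 -0.5 -2.4] p [0.5509 0.1325 0.0544] m [-0.13  0.1   0.06] g 0.107 yaw -1.3411 tiltvec [ 0.015  0.009 -1.   ]
pivot in tool (want ~0,61): [-1.03  0.64 61.57]  yaw to go deg: 2.19
```

View pics/s10.png

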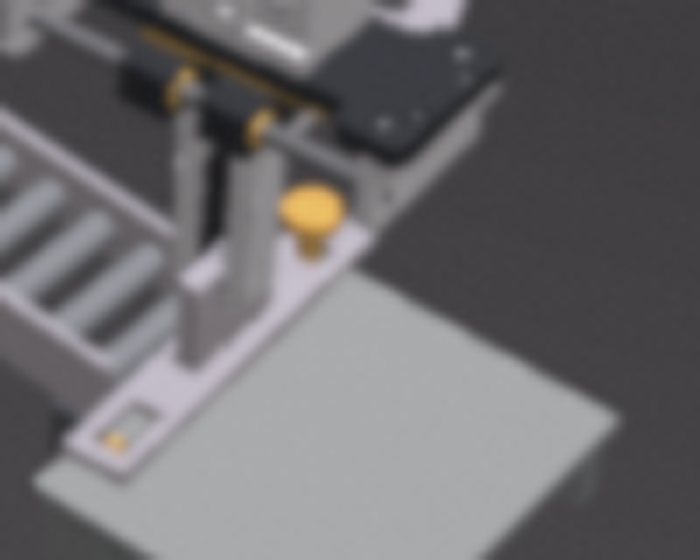

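move_arm(
  rows=[
    [[0,2.6,0.3],2],
    [[0,0,0],0],
    [[0,0,0],0],
  ],
)

```text
time: 11.9
position: [0.551, 0.1301, 0.0543]
ee_rot: [0.709, 0.071, -0.698, 0.066]
wrist_force: [0.9, 0.4, -2.6]
grip_width: 0.105
```

```bash
python3 look.py s11 270 200; cat > fitbar.py <<'E'
from h import *
import sys
lift=float(sys.argv[1]); P=json.load(open("pose.json"));f=P["feeder"]
s=capture("scene")
q=lambda x,y,z:np.array([x,y,z+lift])/1000
st=[(q(30,14,46),q(82,14,46)),(q(-82,-14,46),q(82,-14,46)),(q(82,-14,46),q(82,14,46))]
st=[(q(-82,14,46),q(82,14,46))]+[(q(82,-14,46),q(82,14,46))]+[(q(30,-14,46),q(82,-14,46))]
slt=[(q(47.5,a,46),q(72.5,a,46)) for a in(-7,7)]
c=Tz(f,[0,.02,0])[0]
b2=fitedges([s],[st+slt],[c[0],c[1],f[2]],Tz,w=4)
fr=lambda L:((Tz(b2,L)-Tz(f,[0,0,0]))@R.from_rotvec([0,0,f[2]]).as_matrix())[0]*1e3
print("hole in feeder",fr([-.06,0,0]).round(1),"slot",fr([.06,0,0]).round(1),"dyaw deg",np.degrees(b2[2]-f[2]).round(2))
draw(s,[(Tz(b2,np.array(e)),(0,0,255)) for e in st+slt],np.array([270,200]),(100,80),7,"pics/fb.png")
E
python3 fitbar.py 20
```

```text
t 11.95 F [ 0.6  0.2 -2.9] p [0.551  0.1301 0.0543] m [-0.16  0.06  0.06] g 0.105 yaw -1.3766 tiltvec [ 0.015  0.009 -1.   ]
pivot in tool (want ~0,61): [-1.01  0.43 61.2 ]  yaw to go deg: 0.15
fit [0.5478 0.127  0.2833] n 66 med|r| 0.26
hole in feeder [-63.1  11.6   0. ] slot [56.4 22.6  0. ] dyaw deg 5.26
```

View pics/fb.png

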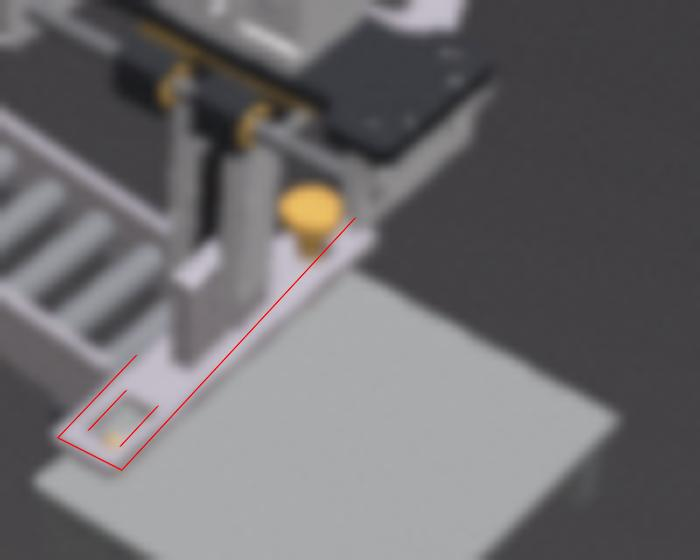

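```bash
cat > drawbar.py <<'E'
from h import *
import sys
lift=float(sys.argv[1]); P=json.load(open("pose.json"));f=P["feeder"]
s=capture("scene")
q=lambda x,y,z:np.array([x,y,z+lift])/1000
L=[[q(-82,14,46),q(82,14,46),q(82,-14,46),q(-82,-14,46)],[q(47.5,7,46),q(72.5,7,46),q(72.5,-7,46),q(47.5,-7,46),q(47.5,7,46)],[q(-25,5,90),q(25,5,90),q(25,-5,90),q(-25,-5,90)]]
c=Tz(f,[0,.02,0])[0]
draw(s,[(Tz([c[0],c[1],f[2]],np.array(e)),(0,0,255)) for e in L],np.array([270,200]),(100,80),7,"pics/db.png")
E
python3 drawbar.py 20
```

```text
(no output)
```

View pics/db.png

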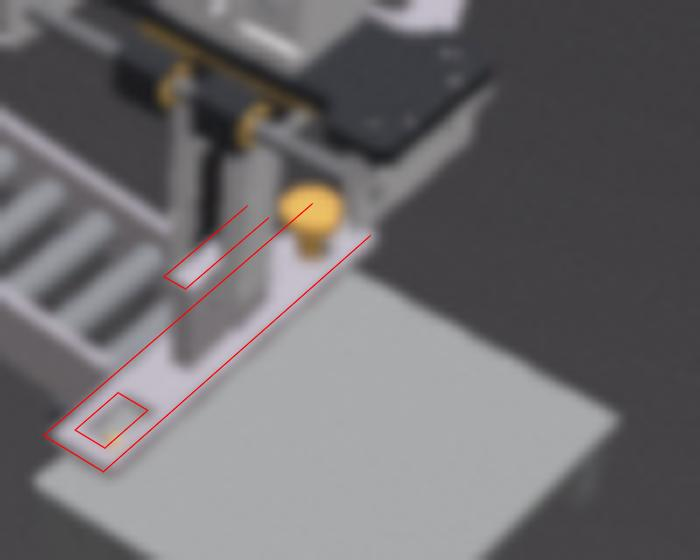

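```bash
python3 - <<'E'
from h import *
f=json.load(open("pose.json"))["feeder"]
s=capture("scene");draw(s,[],np.array([272,245]),(40,30),19,"pics/z1.png")
for z in (.04,.056,.06,.066): print(z,((proj(s,Tz(f,[.06,.02,z]))[0]+.5-[272,245])*19).round(0))
E
```

```text
0.04 [259. 417.]
0.056 [262. 336.]
0.06 [262. 315.]
0.066 [264. 284.]
```

View pics/z1.png

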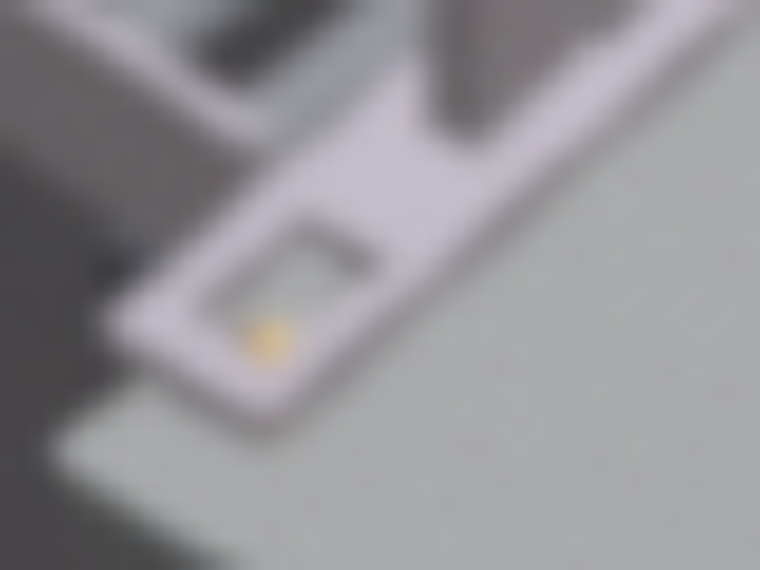

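move_arm(
  rows=[
    [[0,1,-1],0.5],
    [[2,0,0],0],
    [[2.5,0,0],0],
    [[2.5,0,0],0],
    [[0,0,0],0],
    [[0,0,0],0],
  ],
)

```text
time: 12.7
position: [0.5515, 0.1297, 0.0462]
ee_rot: [0.709, 0.068, -0.699, 0.062]
wrist_force: [-0.1, -0.5, -1.9]
grip_width: 0.101
```

```bash
python3 look.py s12 270 200; python3 - <<'E'
from h import *
f=json.load(open("pose.json"))["feeder"]
s=capture("scene");draw(s,[],np.array([272,245]),(40,30),19,"pics/z2.png")
for z in (.04,.056,.06,.066): print(z,((proj(s,Tz(f,[.06,.02,z]))[0]+.5-[272,245])*19).round(0))
E
```

```text
t 12.75 F [-0.3 -0.1 -1.5] p [0.5515 0.1297 0.0462] m [-0.03  0.1   0.01] g 0.102 yaw -1.3864 tiltvec [ 0.013  0.01  -1.   ]
pivot in tool (want ~0,61): [-0.91  0.56 61.59]  yaw to go deg: -0.41
0.04 [259. 417.]
0.056 [262. 336.]
0.06 [262. 315.]
0.066 [264. 284.]
```

View pics/z2.png

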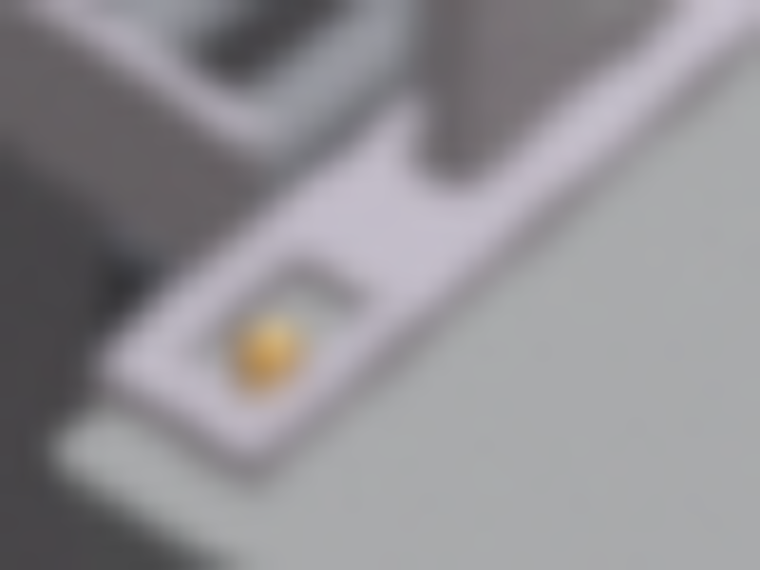

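move_arm(
  rows=[
    [[2,0.5,-0.7],0],
    [[2,0,0],0],
    [[2,0,0],0],
    [[2,0,0],0],
    [[0,0,0],0],
    [[0,0,0],0],
  ],
)

```text
time: 13.4
position: [0.5525, 0.1295, 0.0376]
ee_rot: [0.709, 0.068, -0.699, 0.062]
wrist_force: [0.1, -1.0, -2.7]
grip_width: 0.105
```

```bash
python3 look.py s13 270 200
```

```text
t 13.45 F [-1.   0.3 -2. ] p [0.5525 0.1295 0.0376] m [-0.02  0.1   0.01] g 0.106 yaw -1.3865 tiltvec [ 0.013  0.01  -1.   ]
pivot in tool (want ~0,61): [-0.92  0.15 62.48]  yaw to go deg: -0.41
```

View pics/s13.png

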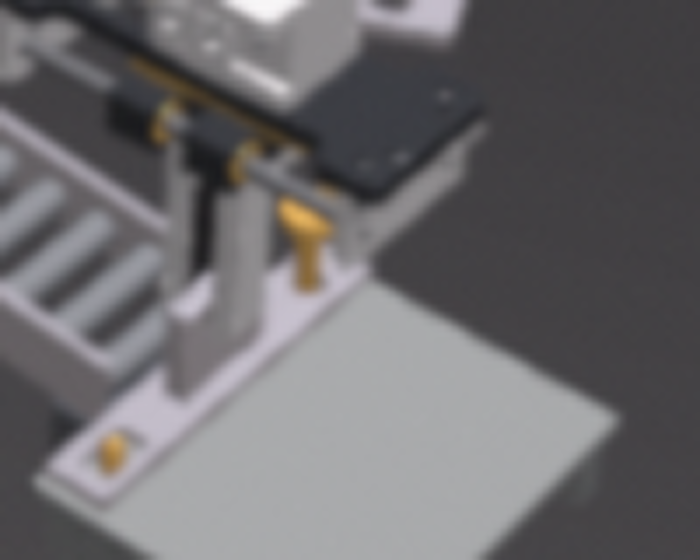

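move_arm(
  rows=[
    [[1.5,0,0],0],
    [[1.3,0,0],0],
    [[0,0,0],0],
    [[0,0,0],0],
  ],
)

```text
time: 13.85
position: [0.5527, 0.1295, 0.0348]
ee_rot: [0.709, 0.068, -0.699, 0.062]
wrist_force: [-0.2, 0.3, -1.7]
grip_width: 0.105
```

```bash
python3 look.py s14 270 200
```

```text
t 13.9 F [ 1.1  0.1 -2. ] p [0.5527 0.1296 0.0348] m [-0.04  0.15  0.  ] g 0.103 yaw -1.3865 tiltvec [ 0.014  0.01  -1.   ]
pivot in tool (want ~0,61): [-0.95  0.2  62.71]  yaw to go deg: -0.41
```

Force still shows the bar's weight, so I lower it a little more before releasing.

move_arm(
  rows=[
    [[0.8,0,0],0],
    [[0.6,0,0],0],
    [[0,0,0],0],
  ],
)

```text
time: 14.2
position: [0.5528, 0.1296, 0.0348]
ee_rot: [0.709, 0.068, -0.699, 0.062]
wrist_force: [-0.3, -0.6, -0.7]
grip_width: 0.105
```

move_arm(
  rows=[
    [[0,0,0],0],
    [[0,0,0],0],
    [[0,0,0],0],
    [[0,0,0],0],
    [[0,0,0],0],
  ],
  grip=0.7,
)

```text
time: 14.7
position: [0.5543, 0.1297, 0.0351]
ee_rot: [0.71, 0.068, -0.698, 0.062]
wrist_force: [0.1, -0.1, 0.9]
grip_width: 0.304
```

```bash
python3 look.py s15 270 200
```

```text
t 14.75 F [ 0.1 -0.3 -0.2] p [0.5543 0.1297 0.0351] m [-0.05  0.19  0.02] g 0.298 yaw -1.3864 tiltvec [ 0.017  0.01  -1.   ]
pivot in tool (want ~0,61): [-1.210e+00  6.000e-02  6.434e+01]  yaw to go deg: -0.41
```

View pics/s15.png

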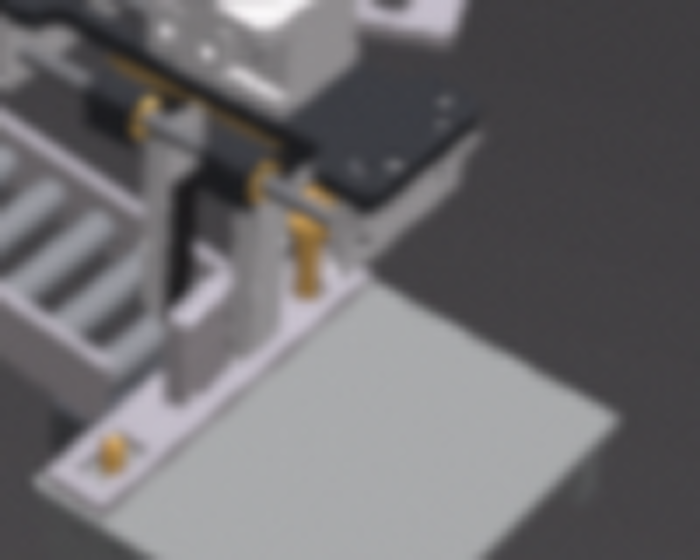

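move_arm(
  rows=[
    [[-5,0,0],0],
    [[-10,0,0],0],
    [[-20,0,0],0],
    [[-30,0,0],0],
    [[-35,0,0],0],
    [[-35,0,0],0],
    [[0,0,0],0],
  ],
)

```text
time: 15.45
position: [0.5518, 0.1283, 0.1785]
ee_rot: [0.711, 0.068, -0.697, 0.062]
wrist_force: [0.2, -0.0, 0.5]
grip_width: 0.304
```

```bash
python3 look.py s16 270 200; python3 fitbar.py 0; python3 drawbar.py 0
```

```text
t 15.5 F [0.5 0.4 0.3] p [0.5503 0.1281 0.1761] m [-0.01  0.19  0.01] g 0.301 yaw -1.3865 tiltvec [ 0.014  0.01  -1.   ]
pivot in tool (want ~0,61): [-0.91 -0.81 60.07]  yaw to go deg: -0.41
fit [0.5508 0.1236 0.2767] n 67 med|r| 0.31
hole in feeder [-60.9   8.2   0. ] slot [58.7 18.4  0. ] dyaw deg 4.88
```

View pics/fb.png

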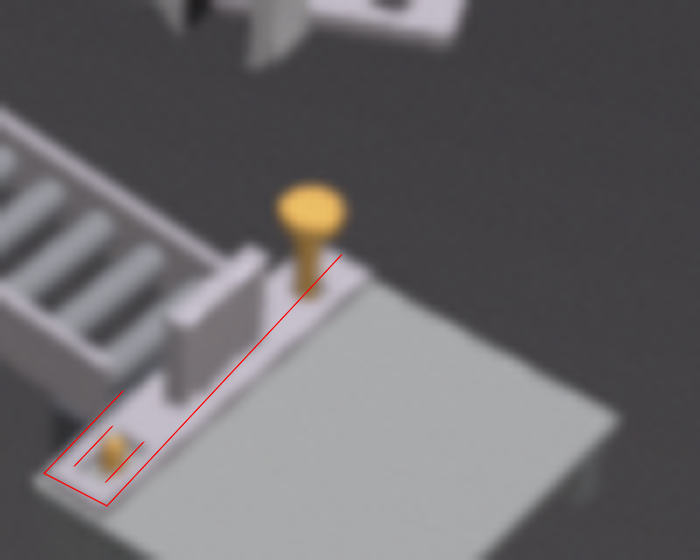

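View pics/db.png

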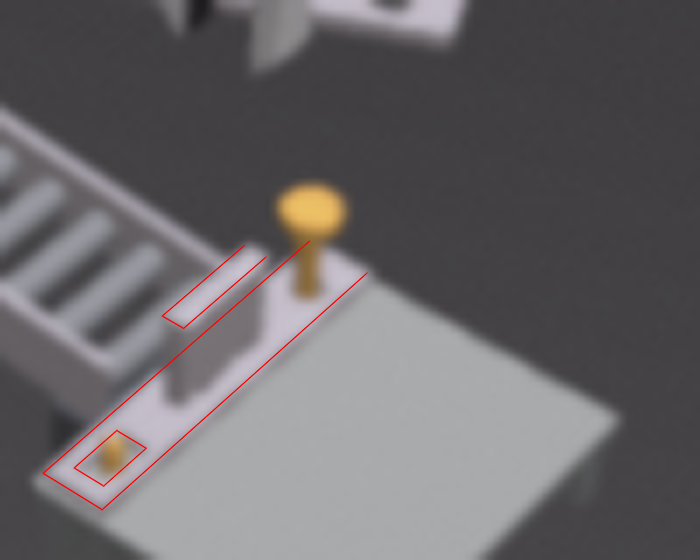

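move_arm(
  rows=[
    [[0,0,0],-8],
    [[0,0,0],-8],
    [[0,0,0],-8],
    [[0,0,0],-8],
    [[0,0,0],-8],
    [[0,0,0],-8],
    [[0,0,0],-8],
    [[0,0,0],-8],
    [[0,0,0],-8],
    [[0,0,0],-8],
    [[0,0,0],-8],
    [[0,0,0],-8],
  ],
  grip=0,
)

```text
time: 16.8
position: [0.5295, 0.1259, 0.1474]
ee_rot: [0.395, 0.594, -0.411, 0.567]
wrist_force: [-0.1, -0.8, -0.0]
grip_width: 1.0
```

```bash
python3 pl.py case .15; python3 - <<'E'
from h import *
P=json.load(open("pose.json"));c=P["case"]
t=capture("top");s=capture("scene")
print("green",onz(t,(357,208),.06), "a",onz(t,(359,137),.05),"b",onz(t,(379,282),.05))
j=np.array([np.cos(c[2]+np.pi/2),np.sin(c[2]+np.pi/2)]); print(c[:2]+.06*j,c[:2]-.06*j)
E
```

```text
t 16.8 tcp [0.5295 0.1259 0.1474] yaw 0.358 tilt 2.53 q [ 0.099  0.271  1.574  0.009  1.34  -0.261] F [-0.1 -0.8 -0. ] g 1.0
shift now mm [  -4.9 -168.8  471.9] turn deg -32.5 alt 147.5
shift after turn [   7.3 -395.7  307.5]  alt: negate y,z
q6 approx after: -1.671565698400955 or +-pi
green [ 0.52080873 -0.23928587  0.06      ] a [ 0.74549227 -0.25744954  0.05      ] b [ 0.3006144  -0.29712246  0.05      ]
[ 0.57289192 -0.32735754] [ 0.50069154 -0.42320693]
```

```bash
cat > settle.py <<'E'
from h import *
for i in range(3): capture("scene")
st=read_state(); print("vel",st["joint_vel"].round(4),"tool x",toolyaw(st)[1][:,0].round(3))
E
python3 settle.py; python3 pl.py case .15
```

```text
vel [ 0.0006 -0.0071 -0.0102  0.0004 -0.0007 -0.0115] tool x [-0.041  0.004 -0.999]
t 17.05 tcp [0.5306 0.126  0.1486] yaw 0.35 tilt 2.38 q [ 0.099  0.27   1.572  0.009  1.34  -0.252] F [0.5 0.7 0.1] g 0.998
shift now mm [  -3.8 -165.7  473.1] turn deg -33.0 alt 147.0
shift after turn [   7.9 -396.4  306.7]  alt: negate y,z
q6 approx after: -1.6713296931011727 or +-pi
```

move_arm(
  rows=[
    [[0,0,0],-4],
    [[0,0,0],-7.5],
    [[0,0,0],-7.5],
    [[0,0,0],-7.5],
    [[0,0,0],-4],
    [[0,0,0],-1],
    [[0,0,0],0],
  ],
)

```text
time: 17.75
position: [0.5296, 0.1259, 0.1471]
ee_rot: [0.227, 0.683, -0.234, 0.653]
wrist_force: [-0.4, -0.1, -0.4]
grip_width: 0.996
```

```bash
python3 settle.py; python3 pl.py case .15
```

```text
vel [-0.0006  0.0019 -0.0015  0.002  -0.0007 -0.0054] tool x [-0.044  0.004 -0.999]
t 17.9 tcp [0.5297 0.1259 0.1471] yaw 0.908 tilt 2.52 q [ 0.099  0.272  1.574  0.009  1.339 -0.811] F [-0.1  0.3 -0.7] g 1.003
shift now mm [  -5.3 -390.6  314.1] turn deg -1.0 alt 179.0
shift after turn [  -4.9 -396.   307.2]  alt: negate y,z
q6 approx after: -1.6716048187103638 or +-pi
```

move_arm(
  rows=[
    [[0,-11,9],-0.5],
    [[0,-26,21],-0.4],
    [[0,-38,30],0],
    [[0,-38,30],0],
    [[0,-38,30],0],
    [[0,-38,30],0],
    [[0,-38,30],0],
    [[0,-38,30],0],
    [[0,-38,30],0],
    [[0,-35,29],0],
    [[0,-22,17],0],
    [[0,-10,8],0],
  ],
)

```text
time: 19.1
position: [0.5412, -0.3618, 0.1437]
ee_rot: [0.224, 0.683, -0.23, 0.656]
wrist_force: [0.4, 0.7, -0.1]
grip_width: 0.996
```

```bash
python3 settle.py; python3 pl.py case .1
```

```text
vel [ 0.0302 -0.0178  0.0213  0.0086  0.0064 -0.0005] tool x [-0.039  0.007 -0.999]
t 19.25 tcp [ 0.5414 -0.3584  0.1438] yaw 0.919 tilt 2.27 q [-0.679  0.426  1.344 -0.019  1.406 -1.595] F [-0.   0.1  0.9] g 1.001
shift now mm [ 43.8 -15.4   8.1] turn deg -0.3 alt 179.7
shift after turn [ 43.8 -15.4   8. ]  alt: negate y,z
q6 approx after: -1.6261674341192318 or +-pi
```

move_arm(
  rows=[
    [[8,-8,4],-0.3],
    [[15,-6,3],0],
    [[20,0,0],0],
    [[20,0,0],0],
    [[10,0,0],0],
    [[3,0,0],0],
    [[0,0,0],0],
  ],
)

```text
time: 19.95
position: [0.5351, -0.3649, 0.0625]
ee_rot: [0.221, 0.686, -0.222, 0.656]
wrist_force: [0.2, 0.7, 0.1]
grip_width: 1.002
```

```bash
python3 settle.py; python3 pl.py case .003; python3 body.py 20 0.027
```

```text
vel [-0.0022 -0.0041 -0.0062  0.001   0.0013 -0.0002] tool x [-0.039  0.009 -0.999]
t 20.1 tcp [ 0.5359 -0.3659  0.0638] yaw 0.933 tilt 2.28 q [-0.695  0.479  1.461 -0.019  1.238 -1.621] F [-0.9  0.  -0. ] g 0.997
shift now mm [60.7 -6.1  8.5] turn deg 0.5 alt -179.5
shift after turn [60.7 -6.   8.5]  alt: negate y,z
q6 approx after: -1.6240247208024838 or +-pi
```

View pics/sb20.png

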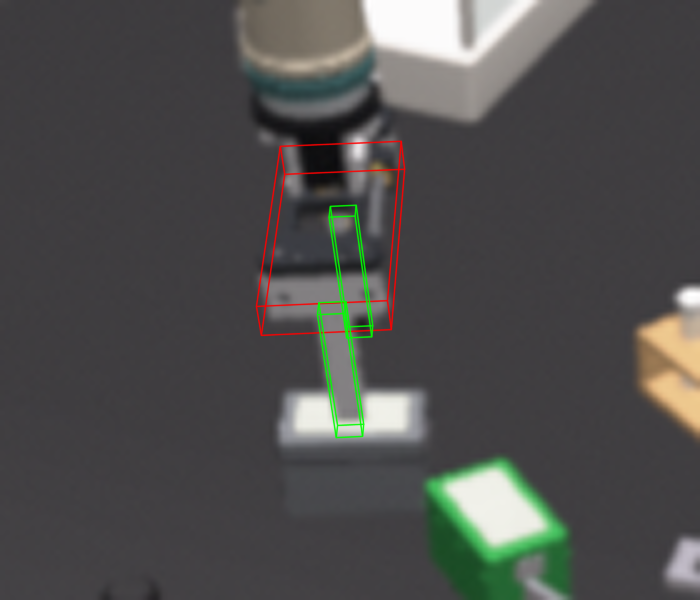

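View pics/tb20.png

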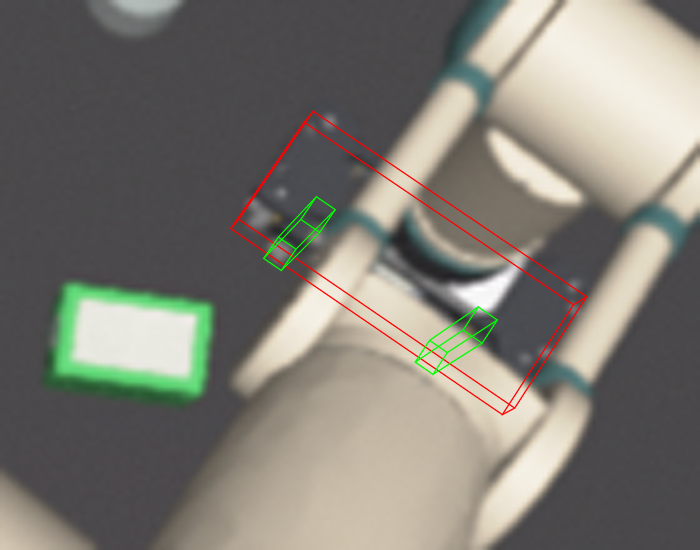

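move_arm(
  rows=[
    [[3,-3,4.5],0.3],
    [[10,-2.5,3.5],0],
    [[12,0,0],0],
    [[8,0,0],0],
    [[3,0,0],0],
    [[0,0,0],0],
  ],
)

```text
time: 20.8
position: [0.5381, -0.3767, 0.0251]
ee_rot: [0.222, 0.684, -0.225, 0.657]
wrist_force: [0.3, 0.2, -0.6]
grip_width: 0.999
```

```bash
python3 settle.py; python3 pl.py case .003; python3 body.py 21 0.029
```

```text
vel [ 0.     -0.0078 -0.0101 -0.0001  0.0007  0.0005] tool x [-0.036  0.006 -0.999]
t 20.95 tcp [ 0.5388 -0.3772  0.0263] yaw 0.927 tilt 2.09 q [-0.705  0.519  1.489 -0.02   1.164 -1.623] F [-1.1 -0.2  0.6] g 0.999
shift now mm [23.4  0.7 -2. ] turn deg 0.1 alt -179.9
shift after turn [23.4  0.7 -2. ]  alt: negate y,z
q6 approx after: -1.6208046191514613 or +-pi
```

View pics/sb21.png

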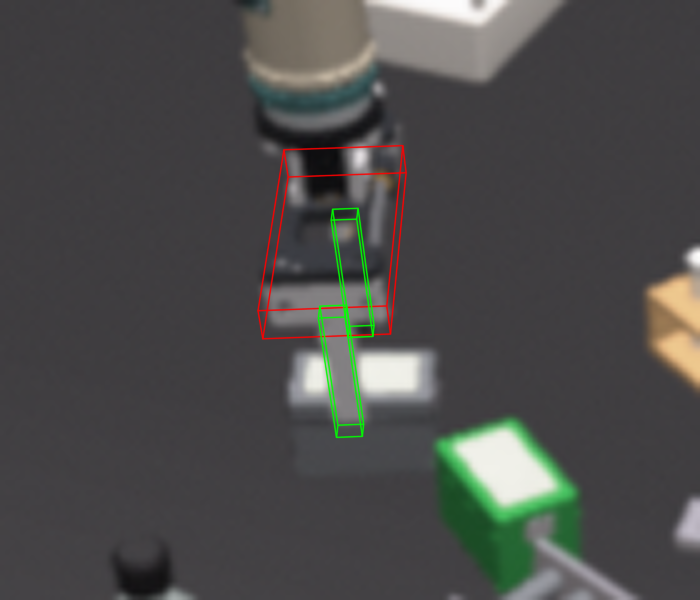

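```bash
python3 - <<'E'
from h import *
P=json.load(open("pose.json"));c=P["case"]
s=capture("scene");S=read_state();M=R.from_quat(S["ee_rot"]).as_matrix()
B=box((-.045,-.028,0),(.045,.028,.06))
ln=[(Tz(c,np.array(e)),(0,0,255)) for e in B]+[(Tz(c,np.array([[0,.028,0],[0,.028,.06],[0,-.028,.06]])),(0,255,255))]
for dz in (.027,.035):
    p=S["position"]+[0,0,dz]; ln.append(([p+M[:,1]*.047-M[:,0]*.08,p+M[:,1]*.047,p-M[:,1]*.047],(0,255,0)))
draw(s,ln,np.array([150,120]),(100,80),8,"pics/c1.png")
E
```

```text
(no output)
```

View pics/c1.png

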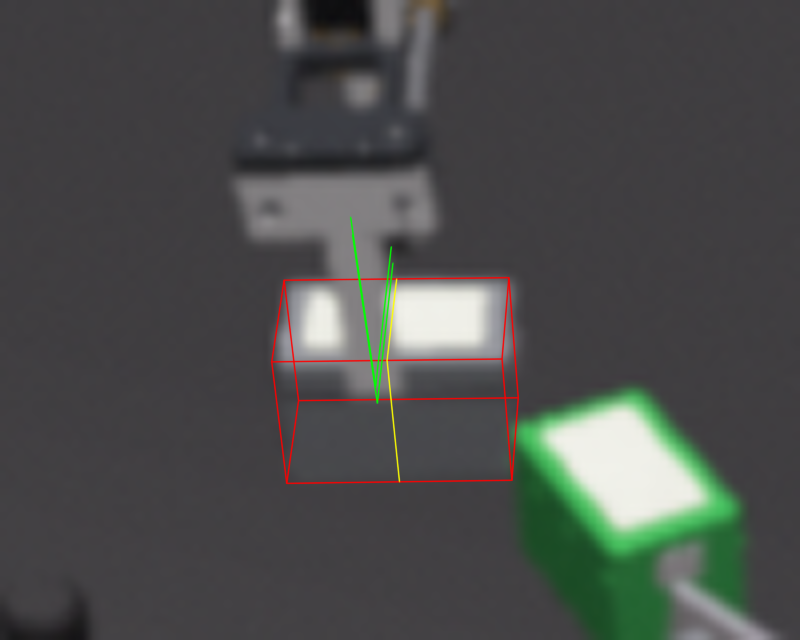

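move_arm(
  rows=[
    [[4,0,-2.5],0],
    [[8,0,-2],0],
    [[8,0,0],0],
    [[4,0,0],0],
    [[1,0,0],0],
    [[0,0,0],0],
  ],
)

```text
time: 21.7
position: [0.5341, -0.374, 0.0]
ee_rot: [0.222, 0.683, -0.226, 0.658]
wrist_force: [0.5, 0.1, -0.3]
grip_width: 1.0
```

```bash
python3 settle.py; python3 pl.py case .003; python3 look.py c2 150 130
```

```text
vel [-0.0012 -0.0026 -0.0034  0.001   0.001  -0.0013] tool x [-0.034  0.005 -0.999]
t 21.85 tcp [ 0.5345 -0.3743  0.0006] yaw 0.927 tilt 1.98 q [-0.706  0.535  1.534 -0.021  1.103 -1.623] F [-0.2 -0.4  0.3] g 0.996
shift now mm [-2.5  0.6  2.3] turn deg 0.1 alt -179.9
shift after turn [-2.5  0.6  2.3]  alt: negate y,z
q6 approx after: -1.6201737716805529 or +-pi
t 21.9 F [ 1.2  1.2 -0.4] p [ 0.5346 -0.3744  0.0007] m [-0.07 -0.04 -0.03] g 1.004 yaw 0.927 tiltvec [-0.034  0.005 -0.999]
pivot in tool (want ~0,61): [   3.88  367.55 -330.3 ]  yaw to go deg: 132.14
```

View pics/c2.png

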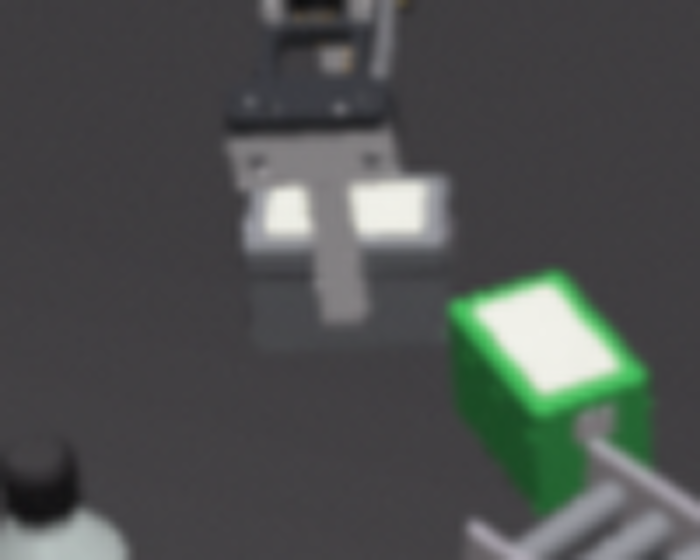

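move_arm(
  rows=[
    [[0,0,0],0],
    [[0,0,0],0],
    [[0,0,0],0],
    [[0,0,0],0],
    [[0,0,0],0],
    [[0,0,0],0],
    [[0,0,0],0],
    [[0,0,0],0],
  ],
  grip=1,
)

```text
time: 22.7
position: [0.535, -0.3752, 0.0017]
ee_rot: [0.221, 0.682, -0.226, 0.659]
wrist_force: [0.1, 0.5, 0.2]
grip_width: 0.592
```

```bash
python3 settle.py; python3 pl.py case .003; python3 look.py c3 150 130
```

```text
vel [-0.0016  0.0002 -0.0007  0.001  -0.0008  0.0011] tool x [-0.033  0.003 -0.999]
t 22.85 tcp [ 0.535  -0.3753  0.0018] yaw 0.927 tilt 1.88 q [-0.706  0.533  1.533 -0.021  1.103 -1.623] F [-0.2  0.1  0.5] g 0.596
shift now mm [-1.3  1.   1.4] turn deg 0.1 alt -179.9
shift after turn [-1.3  1.   1.4]  alt: negate y,z
q6 approx after: -1.6193620895375611 or +-pi
t 22.9 F [-0.1  0.   0. ] p [ 0.535  -0.3753  0.0017] m [-0.06  0.04  0.02] g 0.596 yaw 0.9272 tiltvec [-0.033  0.003 -0.999]
pivot in tool (want ~0,61): [   2.95  368.06 -331.11]  yaw to go deg: 132.15
```

View pics/c3.png

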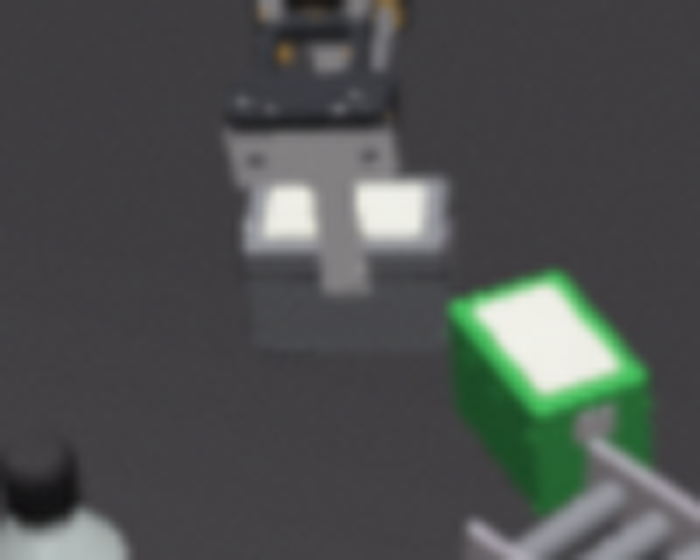

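move_arm(
  rows=[
    [[-5,0,0],0],
    [[-12,0,0],0],
    [[-20,0,0],0],
    [[-25,0,0],0],
    [[-25,0,0],0],
    [[-15,0,0],0],
    [[-7,0,0],0],
    [[-2,0,0],0],
    [[0,0,0],0],
  ],
)

```text
time: 23.8
position: [0.5374, -0.3734, 0.118]
ee_rot: [0.222, 0.684, -0.225, 0.658]
wrist_force: [0.3, 0.7, -2.3]
grip_width: 0.591
```

```bash
python3 settle.py; python3 pl.py load .115
```

```text
vel [0.0002 0.0048 0.0007 0.     0.0019 0.0001] tool x [-0.038  0.009 -0.999]
t 23.95 tcp [ 0.537  -0.3731  0.117 ] yaw 0.927 tilt 2.22 q [-0.702  0.448  1.375 -0.018  1.353 -1.625] F [ 0.8 -0.9 -2.6] g 0.591
shift now mm [   2.9  286.8 -154.1] turn deg 42.2 alt -137.8
shift after turn [  11.1  109.2 -306.5]  alt: negate y,z
q6 approx after: -0.3688484641231189 or +-pi
```

move_arm(
  rows=[
    [[0,0,0],3],
    [[0,0,0],6],
    [[0,0,0],7],
    [[0,0,0],7],
    [[0,0,0],7],
    [[0,0,0],6],
    [[0,0,0],3],
    [[0,0,0],1],
    [[0,0,0],0],
  ],
)

```text
time: 24.85
position: [0.5322, -0.3695, 0.1068]
ee_rot: [0.441, 0.566, -0.453, 0.528]
wrist_force: [0.7, -0.2, -2.5]
grip_width: 0.595
```

```bash
python3 settle.py; python3 pl.py load .115
```

```text
vel [ 0.0026 -0.0037 -0.0051  0.0007 -0.0017  0.0021] tool x [-0.051  0.02  -0.998]
t 25.0 tcp [ 0.5324 -0.3696  0.1073] yaw 0.201 tilt 3.16 q [-0.702  0.457  1.385 -0.018  1.352 -0.898] F [-0.1 -0.  -3.4] g 0.592
shift now mm [  -4.   115.4 -301.6] turn deg 0.5 alt -179.5
shift after turn [  -3.9  112.5 -302.7]  alt: negate y,z
q6 approx after: -0.3690721831542141 or +-pi
```

move_arm(
  rows=[
    [[-2,4,-10],0.5],
    [[-3,9,-24],0],
    [[-3,15,-40],0],
    [[-2,15,-40],0],
    [[0,15,-40],0],
    [[0,15,-40],0],
    [[0,15,-40],0],
    [[0,10,-28],0],
    [[0,6,-16],0],
    [[0,3,-8],0],
    [[0,1,-2],0],
    [[0,0,0],0],
  ],
)

```text
time: 26.2
position: [0.5866, -0.0493, 0.1242]
ee_rot: [0.446, 0.562, -0.454, 0.528]
wrist_force: [0.7, -0.6, -2.6]
grip_width: 0.591
```

```bash
python3 settle.py; python3 pl.py load .1; python3 look.py c4 205 150
```

```text
vel [-0.0055  0.0041  0.0014  0.002   0.0012 -0.0012] tool x [-0.046  0.022 -0.999]
t 26.35 tcp [ 0.5866 -0.0503  0.124 ] yaw 0.19 tilt 2.89 q [-0.212  0.355  1.508  0.012  1.327 -0.404] F [ 0.3 -0.2 -3.1] g 0.595
shift now mm [24.   0.   1.4] turn deg -0.1 alt 179.9
shift after turn [24.   0.   1.4]  alt: negate y,z
q6 approx after: -0.4077216925554342 or +-pi
t 26.4 F [ 0.3  0.4 -1.5] p [ 0.5866 -0.0504  0.124 ] m [-0.08  0.   -0.01] g 0.595 yaw 0.1895 tiltvec [-0.046  0.022 -0.999]
pivot in tool (want ~0,61): [   8.02  -62.04 -183.08]  yaw to go deg: 89.89
```

View pics/c4.png

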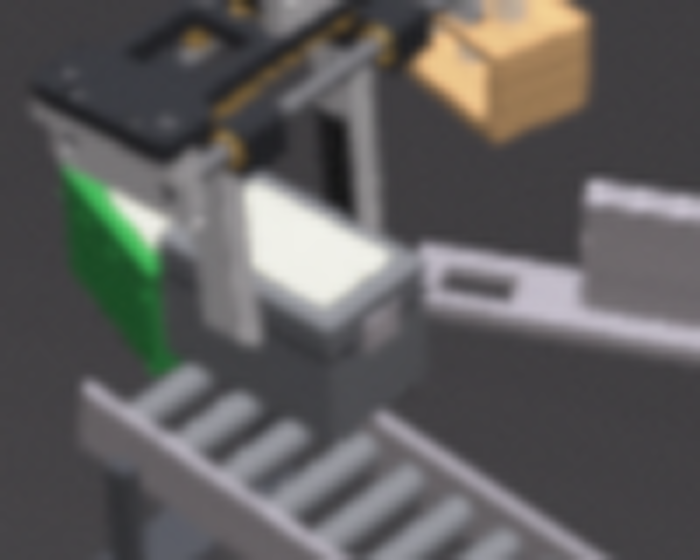

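```bash
cat > fitcase.py <<'E'
from h import *
import sys
P=json.load(open("pose.json"));f=P["feeder"]
s=capture("scene");t=capture("top");S=read_state()
z0=S["position"][2]-.0017
yaw=toolyaw(S)[0]-np.pi/2   # case x = tool z dir = yaw-90
x0=[*S["position"][:2],yaw,z0]
v=lambda x,y,z:np.array([x,y,z])/1000
# camera-facing: +y_f end is -case x? choose edges by visibility
B=box((-.045,-.028,0),(.045,.028,.06))
def T2(x,P): return Tz(x,P)
cam=-np.array(s["extrinsics"])[:3,:3].T@np.array(s["extrinsics"])[:3,3]
c=np.array([x0[0],x0[1]]); 
import itertools
vis=[]
l=R.from_rotvec([0,0,-yaw]).as_matrix()@(cam-np.array([*c,z0])); sx,sy=np.sign(l[0]),np.sign(l[1])
for a,b in B:
    m=(a+b)/2
    on=[abs(m[0]-sx*.045)<1e-6,abs(m[1]-sy*.028)<1e-6,abs(m[2]-.06)<1e-6]
    if sum(on)>=1: vis.append((a,b))
k=fitedges([s],[vis],x0,Tz,w=3,prior=lambda y:np.array([(y[2]-yaw)*200,(y[3]-z0)*500]))
Rf=R.from_rotvec([0,0,f[2]]).as_matrix()
fr=lambda X:(np.r_[X[0]-f[0],X[1]-f[1],X[3]]@Rf)*1e3
print("reported as case:",fr(x0).round(1)," fitted in feeder mm:",fr(k).round(1),"yaw rel deg",np.degrees(k[2]-f[2]+np.pi/2).round(1))
draw(s,[(Tz(k,np.array(e)),(0,0,255)) for e in vis]+[(Tz(x0,np.array(e)),(0,255,0)) for e in vis],proj(s,[*c,z0+.03])[0].astype(int)-[50,40],(100,80),7,"pics/fc.png")
draw(t,[(Tz(k,np.array(e)),(0,0,255)) for e in B],proj(t,[*c,z0+.03])[0].astype(int)-[50,40],(100,80),7,"pics/fct.png")
E
python3 fitcase.py
```

```text
fit [ 0.5791 -0.0615 -1.3812  0.1096] n 96 med|r| 0.29
reported as case: [   1.  -164.2  122.2]  fitted in feeder mm: [  -8.5 -173.9  109.6] yaw rel deg -0.1
```

View pics/fc.png

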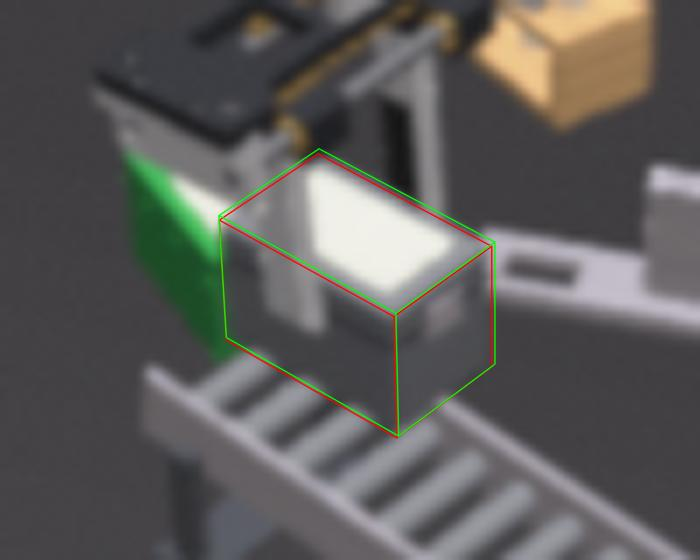

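View pics/fct.png

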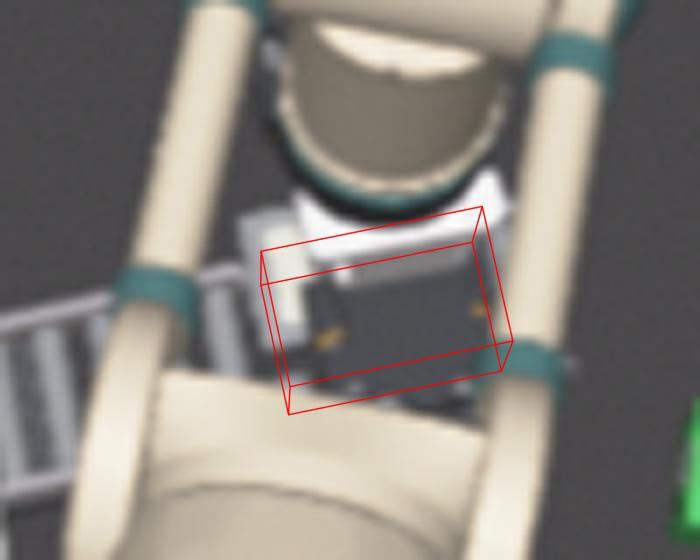

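```bash
cat >> fitcase.py <<'E'
draw(t,[(Tz(x0,np.array(e)),(0,255,0)) for e in B],proj(t,[*c,z0+.03])[0].astype(int)-[50,40],(100,80),7,"pics/fct.png")
# joint fit, scene all visible + top visible lower end edge part
E
python3 fitcase.py
```

```text
fit [ 0.5793 -0.0611 -1.3808  0.1097] n 93 med|r| 0.29
reported as case: [   1.  -164.   122.2]  fitted in feeder mm: [  -8.3 -173.6  109.7] yaw rel deg -0.1
```

View pics/fct.png

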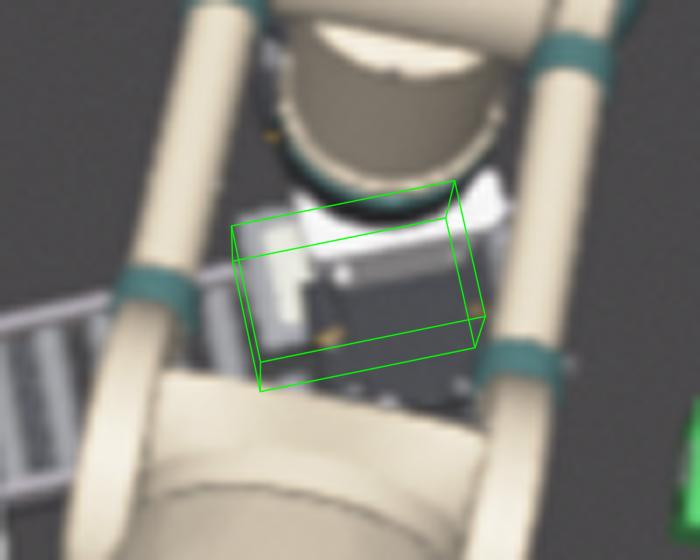

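```bash
cat >> fitcase.py <<'E'
ts=[(v(-45,-20,60),v(-45,28,60)),(v(-45,28,60),v(-28,28,60))]
for pw in (500,50):
    k=fitedges([s,t],[vis,ts+ts+ts],x0,Tz,w=4,prior=lambda y:np.array([(y[2]-yaw)*200,(y[3]-z0)*pw]))
    print("joint: feeder mm:",fr(k).round(1),"yaw rel deg",np.degrees(k[2]-f[2]+np.pi/2).round(1))
draw(t,[(Tz(k,np.array(e)),(0,255,0)) for e in B],proj(t,[*c,z0+.03])[0].astype(int)-[50,40],(100,80),7,"pics/fct.png")
draw(s,[(Tz(k,np.array(e)),(0,0,255)) for e in vis],proj(s,[*c,z0+.03])[0].astype(int)-[50,40],(100,80),7,"pics/fc.png")
E
python3 fitcase.py; python3 -c "
import cv2;a=cv2.imread('pics/fc.png');b=cv2.imread('pics/fct.png')
cv2.imwrite('pics/fcc.png',cv2.resize(cv2.hconcat([a,b]),None,fx=.56,fy=.56,interpolation=cv2.INTER_AREA))"
```

```text
fit [ 0.5789 -0.0616 -1.3804  0.1092] n 94 med|r| 0.28
reported as case: [   1.1 -163.7  122.3]  fitted in feeder mm: [  -8.7 -173.9  109.2] yaw rel deg -0.1
fit [ 0.5896 -0.0512 -1.3824  0.121 ] n 183 med|r| 0.29
joint: feeder mm: [   3.7 -165.7  121. ] yaw rel deg -0.2
fit [ 0.5897 -0.0512 -1.3817  0.1208] n 183 med|r| 0.2
joint: feeder mm: [   3.8 -165.8  120.8] yaw rel deg -0.1
```

View pics/fcc.png

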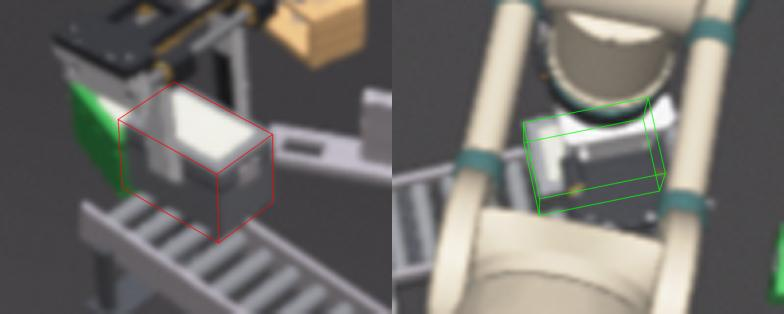

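move_arm(
  rows=[
    [[3,-1.3,0],0],
    [[7,-1.2,0],0],
    [[8,0,0],0],
    [[8,0,0],0],
    [[5,0,0],0],
    [[2,0,0],0],
    [[0,0,0],0],
  ],
)

```text
time: 27.4
position: [0.5813, -0.0494, 0.087]
ee_rot: [0.446, 0.563, -0.455, 0.527]
wrist_force: [-0.3, -0.3, -1.4]
grip_width: 0.59
```

```bash
python3 settle.py; python3 pl.py load .1;python3 fitcase.py; python3 -c "
import cv2;a=cv2.imread('pics/fc.png');b=cv2.imread('pics/fct.png')
cv2.imwrite('pics/fcc.png',cv2.resize(cv2.hconcat([a,b]),None,fx=.56,fy=.56,interpolation=cv2.INTER_AREA))"
```

```text
vel [ 0.0001 -0.0044 -0.0034 -0.0004 -0.0002  0.0001] tool x [-0.047  0.022 -0.999]
t 27.55 tcp [ 0.5819 -0.0495  0.0877] yaw 0.19 tilt 2.96 q [-0.213  0.376  1.572  0.013  1.244 -0.406] F [ 0.4  0.  -2.5] g 0.594
shift now mm [-12.5   3.    1.9] turn deg -0.1 alt 179.9
shift after turn [-12.5   3.    2. ]  alt: negate y,z
q6 approx after: -0.41016889413142416 or +-pi
fit [ 0.5672 -0.0717 -1.3806  0.0616] n 99 med|r| 0.3
reported as case: [  -3.4 -162.7   86.3]  fitted in feeder mm: [ -22.1 -181.7   61.6] yaw rel deg -0.1
fit [ 0.5852 -0.0521 -1.382   0.0836] n 180 med|r| 0.23
joint: feeder mm: [  -0.7 -165.8   83.6] yaw rel deg -0.2
fit [ 0.5852 -0.052  -1.3822  0.0834] n 179 med|r| 0.19
joint: feeder mm: [  -0.7 -165.7   83.4] yaw rel deg -0.2
```

View pics/fcc.png

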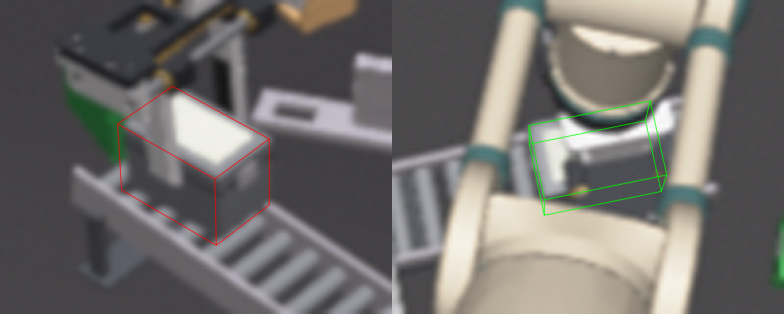

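move_arm(
  rows=[
    [[2,1,0],0],
    [[3,0.7,0],0],
    [[2,0,0],0],
    [[0,0,0],0],
  ],
)

```text
time: 28.05
position: [0.5841, -0.0492, 0.081]
ee_rot: [0.446, 0.562, -0.454, 0.528]
wrist_force: [0.3, 0.2, -3.1]
grip_width: 0.594
```

```bash
python3 settle.py; python3 pl.py load .07;python3 fitcase.py; python3 look.py c5 205 155
```

```text
vel [-0.0006 -0.0015 -0.0009  0.      0.0017 -0.0013] tool x [-0.044  0.022 -0.999]
t 28.2 tcp [ 0.5843 -0.0492  0.0814] yaw 0.19 tilt 2.81 q [-0.211  0.383  1.578  0.013  1.229 -0.405] F [-0.3  0.6 -2.8] g 0.596
shift now mm [11.3  1.5  2.5] turn deg -0.1 alt 179.9
shift after turn [11.3  1.5  2.5]  alt: negate y,z
q6 approx after: -0.4100075171611926 or +-pi
fit [ 0.5751 -0.0658 -1.3814  0.0615] n 99 med|r| 0.32
reported as case: [  -1.  -162.9   79.8]  fitted in feeder mm: [ -13.3 -177.4   61.5] yaw rel deg -0.1
fit [ 0.5876 -0.0518 -1.3834  0.0781] n 183 med|r| 0.28
joint: feeder mm: [   1.7 -166.    78.1] yaw rel deg -0.2
fit [ 0.5875 -0.0519 -1.3837  0.0777] n 183 med|r| 0.19
joint: feeder mm: [   1.5 -166.1   77.7] yaw rel deg -0.3
t 28.35 F [ 0.1 -0.8 -2.7] p [ 0.5844 -0.0493  0.0815] m [-0.13 -0.02 -0.04] g 0.597 yaw 0.1899 tiltvec [-0.044  0.022 -0.999]
pivot in tool (want ~0,61): [   7.7   -60.05 -181.6 ]  yaw to go deg: 89.91
```

View pics/c5.png

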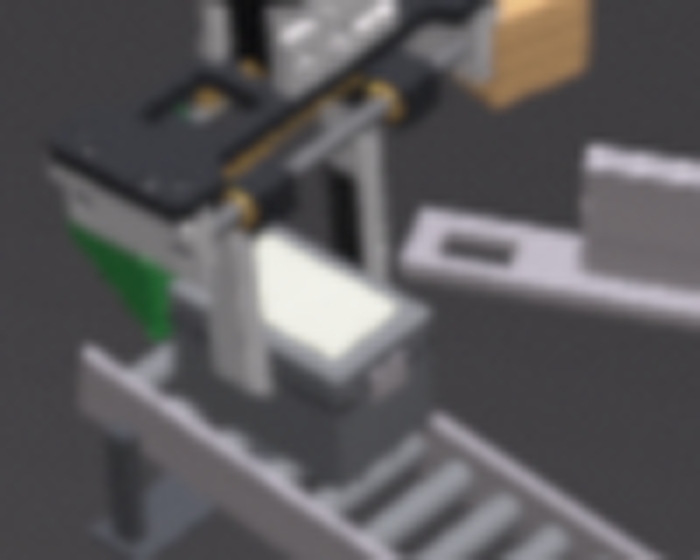

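move_arm(
  rows=[
    [[1.5,0,0],0],
    [[1.5,0,0],0],
    [[1.5,0,0],0],
    [[0,0,0],0],
  ],
)

```text
time: 28.75
position: [0.5842, -0.0492, 0.0768]
ee_rot: [0.446, 0.562, -0.454, 0.528]
wrist_force: [0.7, 0.7, -1.8]
grip_width: 0.597
```

```bash
python3 settle.py; python3 pl.py load .07
```

```text
vel [ 0.0006 -0.0009 -0.0025 -0.0016  0.0007 -0.001 ] tool x [-0.043  0.022 -0.999]
t 28.9 tcp [ 0.5844 -0.0492  0.0771] yaw 0.19 tilt 2.75 q [-0.211  0.386  1.584  0.013  1.218 -0.405] F [ 0.4  0.8 -2.9] g 0.59
shift now mm [6.9 1.2 2.4] turn deg -0.1 alt 179.9
shift after turn [6.9 1.2 2.4]  alt: negate y,z
q6 approx after: -0.4101718374999182 or +-pi
```

move_arm(
  rows=[
    [[1.3,0,0],0],
    [[1.3,0,0],0],
    [[0,0,0],0],
  ],
)

```text
time: 29.2
position: [0.5846, -0.0492, 0.0745]
ee_rot: [0.447, 0.561, -0.454, 0.528]
wrist_force: [-0.2, 0.4, -2.3]
grip_width: 0.597
```

```bash
python3 settle.py; python3 pl.py load .07
```

```text
vel [-0.0029 -0.0006 -0.0008 -0.001   0.0024 -0.0013] tool x [-0.042  0.021 -0.999]
t 29.35 tcp [ 0.5846 -0.0492  0.0746] yaw 0.19 tilt 2.72 q [-0.211  0.388  1.588  0.013  1.212 -0.405] F [ 0.7  0.5 -1.6] g 0.594
shift now mm [4.5 1.  2.3] turn deg -0.1 alt 179.9
shift after turn [4.5 1.  2.3]  alt: negate y,z
q6 approx after: -0.410206535022162 or +-pi
```

move_arm(
  rows=[
    [[1.3,0,0],0],
    [[1,0,0],0],
    [[0,0,0],0],
  ],
)

```text
time: 29.65
position: [0.5845, -0.0487, 0.074]
ee_rot: [0.447, 0.561, -0.454, 0.529]
wrist_force: [-0.7, 0.7, 0.7]
grip_width: 0.598
```

```bash
python3 - <<'E'
from h import *
F=[]
for i in range(5): capture("scene"); F.append(read_state()["wrist_force"])
print(np.mean(F,0).round(2)); 
E
python3 pl.py load .07;python3 fitcase.py;  python3 look.py c6 205 155
```

```text
[-1.25  1.56  2.07]
t 29.9 tcp [ 0.5845 -0.0486  0.0737] yaw 0.19 tilt 2.7 q [-0.211  0.388  1.59   0.014  1.209 -0.405] F [-2.   1.3  1.8] g 0.593
shift now mm [3.6 0.9 2.8] turn deg -0.1 alt 179.9
shift after turn [3.6 0.9 2.8]  alt: negate y,z
q6 approx after: -0.411243705978596 or +-pi
fit [ 0.5785 -0.0578 -1.3819  0.0608] n 87 med|r| 0.41
reported as case: [  -0.8 -162.3   72. ]  fitted in feeder mm: [  -8.4 -170.2   60.8] yaw rel deg -0.2
fit [ 0.5875 -0.052  -1.3819  0.072 ] n 174 med|r| 0.3
joint: feeder mm: [   1.5 -166.1   72. ] yaw rel deg -0.2
fit [ 0.5876 -0.0514 -1.383   0.0695] n 175 med|r| 0.24
joint: feeder mm: [   1.8 -165.6   69.5] yaw rel deg -0.2
t 30.05 F [-1.3  2.   3.1] p [ 0.5845 -0.0486  0.0736] m [ 0.08  0.25 -0.03] g 0.596 yaw 0.1897 tiltvec [-0.042  0.022 -0.999]
pivot in tool (want ~0,61): [   7.59  -60.32 -180.98]  yaw to go deg: 89.89
```

View pics/c6.png

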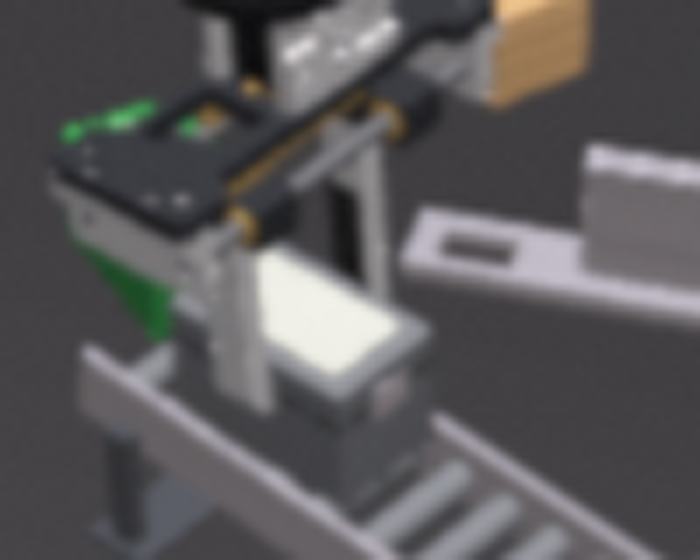

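move_arm(
  rows=[
    [[0,0,0],0],
    [[0,0,0],0],
    [[0,0,0],0],
    [[0,0,0],0],
    [[0,0,0],0],
  ],
  grip=0.15,
)

```text
time: 30.55
position: [0.5858, -0.0501, 0.0727]
ee_rot: [0.447, 0.56, -0.454, 0.529]
wrist_force: [0.0, 0.6, -0.5]
grip_width: 0.85
```

```bash
python3 look.py c7 205 155
```

```text
t 30.6 F [-1.  -0.6  0.6] p [ 0.5858 -0.0501  0.0727] m [-0.11  0.05 -0.02] g 0.852 yaw 0.1898 tiltvec [-0.04   0.02  -0.999]
pivot in tool (want ~0,61): [   7.16  -61.32 -182.64]  yaw to go deg: 89.9
```

View pics/c7.png

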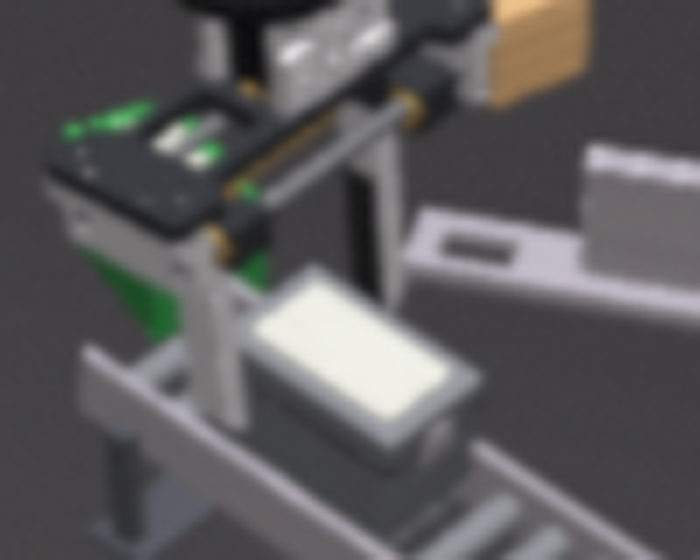

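move_arm(
  rows=[
    [[0,0,0],0],
    [[0,0,0],0],
    [[0,0,0],0],
    [[0,0,0],0],
    [[0,0,0],0],
    [[0,0,0],0],
    [[-3,0,0],0],
    [[-10,0,0],0],
    [[-20,0,0],0],
    [[-25,0,0],0],
    [[-25,0,0],0],
    [[-10,0,0],0],
  ],
)

```text
time: 31.8
position: [0.5888, -0.0518, 0.1699]
ee_rot: [0.446, 0.561, -0.454, 0.529]
wrist_force: [-0.4, -0.0, -0.1]
grip_width: 0.851
```

move_arm(
  rows=[
    [[-3,0,0],0],
    [[0,0,0],0],
    [[0,0,0],0],
    [[0,0,0],0],
    [[0,0,0],0],
    [[0,0,0],0],
    [[0,0,0],0],
    [[0,0,0],0],
    [[0,0,0],0],
    [[0,0,0],0],
  ],
)

```text
time: 32.8
position: [0.587, -0.0515, 0.1703]
ee_rot: [0.446, 0.563, -0.455, 0.527]
wrist_force: [0.2, 0.3, 0.0]
grip_width: 0.848
```

```bash
python3 look.py c8 225 170
```

```text
t 32.85 F [-0.8  1.   0. ] p [ 0.5871 -0.0515  0.1703] m [-0.08  0.08 -0.04] g 0.851 yaw 0.1899 tiltvec [-0.048  0.022 -0.999]
pivot in tool (want ~0,61): [   8.21  -62.25 -184.3 ]  yaw to go deg: 89.91
```

View pics/c8.png

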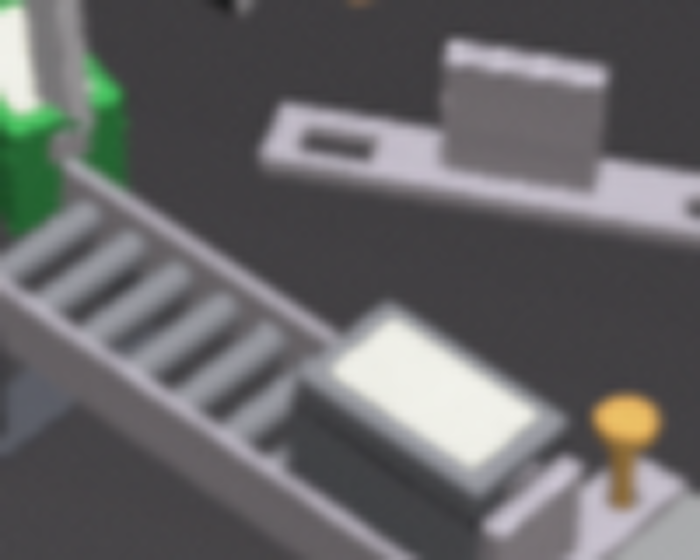

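The case now rests against the plate. I'll check the final positions numerically before handing in.

```bash
python3 - <<'E'
from h import *
P=json.load(open("pose.json"));f=np.array(P["feeder"])
s=capture("scene");t=capture("top")
def T(x,Q): # x: fx, fy, yaw in feeder; case pitched with the slope, base centre on plane
    Q=np.atleast_2d(Q); a=.105
    # local x along -feeder y (up track)
    M=R.from_rotvec([-a,0,0]).as_matrix()@R.from_rotvec([0,0,x[2]-np.pi/2]).as_matrix()
    b=np.array([x[0],x[1],.0505-x[1]*np.tan(a)])
    return Tz(f,Q@M.T+b)
B=box((-.045,-.028,0),(.045,.028,.06)); top=[e for e in B if e[0][2]>.05 and e[1][2]>.05]
k=fitedges([s,t],[top,top],[0,-.03,0],T,w=4)
c=T(k,[0,0,.03])[0]; rel=(c-np.array([f[0],f[1],0]))@R.from_rotvec([0,0,f[2]]).as_matrix()
print("case centre in feeder mm",(rel*1e3).round(1),"yaw",k[2].round(3))
ln=[(T(k,np.array(e)),(0,0,255)) for e in top]
c0=Tz(f,[0,.02,0])[0]
q=lambda x,y,z:np.array([x,y,z])/1000
L=[[q(-82,14,46),q(82,14,46),q(82,-14,46),q(-82,-14,46)],[q(47.5,7,46),q(72.5,7,46),q(72.5,-7,46),q(47.5,-7,46),q(47.5,7,46)],[q(-25,5,90),q(25,5,90),q(25,-5,90),q(-25,-5,90)]]
ln+=[(Tz([c0[0],c0[1],f[2]],np.array(e)),(0,255,0)) for e in L]
draw(s,ln,np.array([255,195]),(110,85),7,"pics/e1.png"); draw(t,ln,np.array([180,155]),(110,85),7,"pics/e2.png")
cv2.imwrite("pics/escene.png",s["pixels"][:,:,::-1])
a=cv2.imread("pics/scene0.png")[:,:,::-1].astype(int); d=np.abs(a-s["pixels"]).max(2)>60
print("screwdriver",d[240:290,400:450].sum(),"bottle_b",d[320:365,320:350].sum(),"bottle_a",d[190:230,145:172].sum(),"rack",d[135:168,255:290].sum())
E
```

```text
fit [ 0.0017 -0.0328 -0.0194] n 103 med|r| 0.25
case centre in feeder mm [  1.7 -29.6  83.8] yaw -0.019
screwdriver 0 bottle_b 0 bottle_a 0 rack 79
```

View pics/e1.png

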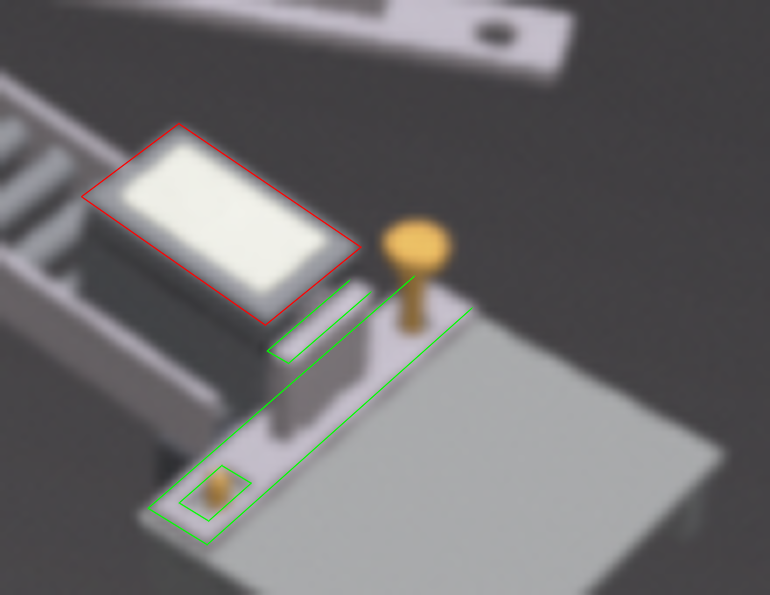

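View pics/escene.png

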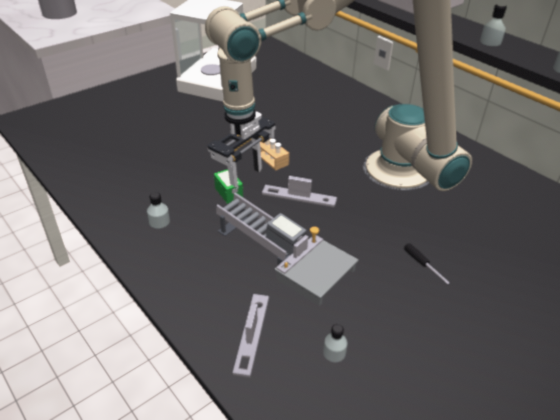

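```bash
python3 -c "
from station import *
print(workorder.finish_job())"
```

```text
the job is handed in; nothing more can be done
None
```

The bar is closed and the case is resting against its plate. I handed the job in at about 33 s of the 64 s allowed; no verdict was reported.

**What I did:** I lifted the stop bar about 20 mm and swung it about 58° about the bolt. Then I lowered it over the stud and let go. I gripped the grey case across its width and set it on the rollers at about y −166 mm, pressing with about 4–5 N. After I released it, it rolled down to the plate.

**Last checks:**
- **Case:** the centre was at about x +1.7 mm, y −30 mm, z 84 mm in the feeder frame, about 0.02 rad off lengthwise.
- **Bar:** the drawn outline of the closed, flat bar matched the picture to about a pixel, with the stud in the slot.
- **Bystanders:** the bottles and screwdriver showed no change in the picture. The rack's picture area did change, which I put down to the gripper partly hiding it.
- **Robot:** it stood clear of everything, with no force on the wrist.

**What failed or disagreed:**
- **Fingertip height:** in the pictures the fingertips were about 27–31 mm higher than the reported TCP. My first close on the plate therefore met nothing, and I corrected for the offset from then on.
- **Bar edge fit:** the automatic fit of the closed bar locked onto wrong edges (about 5° off). I dropped it and relied on the drawn outline.
- **Case fit:** fitting the held case from the scene camera alone was ambiguous in depth. I used both cameras together instead.
- **Drift:** tool tilt crept to about 3° over the run, from small drifts between rows.

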